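# Hang the burr basket up to drip

### The job

Hang the small wire basket from the drip tray on the hook of the drip stand. First swing its folded bail up until it stands fully upright, easing it gently and without shoving or tipping the basket; then carry the basket level by the bail, thread the hook through the bail and lower the notch onto the hook, and let the hook take the weight, without forcing it down, before you let go. Leave it hanging still and level, and leave the other things on the bench alone.

Things in the scene. Friction and masses are not known exactly. Their poses are not given: they have to be found in the camera images.
- basket: Rectangular stainless wire basket with a rack of burrs clipped inside, loose in the drip tray: 116 mm deep (x), 140 mm wide (y), 50 mm high, 0.3 to 0.56 kg with its bail. Origin: centre of its underside; z up. The bail lies folded along its +x wall (away from the robot), outside it; its rivet line runs along y, 52 mm above the origin. Pushed with 2 N or so high up, the basket tips.
- bail (a joint): Swing bail: 0 rad = upright against its stop, 1.57 = folded level to the basket's +x. Stiff rivets: about 0.5 N at its top moves it; it stays where left. 6 mm steel wire: arms outside the end walls, 78 mm off the middle, straight top 70 mm from the rivet line. Folded, its top is 12 mm (wire centre) off the wall, 52 to 72 mm up: too close for a finger between, free from below and outside.
- bail_notch (a point): The notch: mid-way along the bail's top the wire kinks 12 mm outward (up when upright), 24 mm wide. The point is the point below the kink where the top of the hook's bar sits once hung, 75.6 mm from the rivet line. Axes turn with the bail: z from rivet line to top, y along the top; upright they match the basket's.
- bail_grip_left (a point): Middle of the grey plastic sleeve (9 mm thick, 43 mm long) on the bail's straight top, on the +y side of the notch: on the wire's axis, 36 mm from the notch, 70 mm from the rivet line. Axes as bail_notch.
- bail_grip_right (a point): The same sleeve on the -y side of the notch.
- stand: Drip stand, fixed. Origin on the bench below the hook's saddle. Foot 160 x 110 x 12 mm; 14 mm rod at x = +100 mm. Hook: 8 mm steel bar over y = 0; saddle = its lowest stretch, flat for 20 mm about x = 0; upturned tip at x = -25 mm; tip, bar from x = 30 mm on and rod end 14 mm over the saddle. Rod clamped by hand: saddle's top 165 to 195 mm above the bench, not measured: find it by eye or feel.
- tray: Shallow steel drip tray, 180 x 220 mm (x, y), 12 mm high, with a 3 mm floor, fixed. Origin: centre of its underside.
- perfume: Bystander: round perfume bottle with a brass cap, 52 mm wide, 100 mm high. Origin: centre of its foot.
- burr_block: Bystander: drilled wooden block, 50 x 90 x 35 mm. Origin: centre of its underside.
- tumbler: Bystander: glass tumbler, 72 mm wide, 85 mm high. Origin: centre of its foot.
Mind the look-alikes: they are no part of the job. What is shaped like the stand but black is not meant.

How it is judged:
By the outcome, as a careful person would: the job done as asked, in the order asked, and still so for the second after the job is handed in, with the robot touching nothing.
It also fails if it takes over 72 s, if anything falls off the work surface, if the arm or the gripper's body presses on something with over 40 N, if the wrist force passes 120 N, or if a joint passes its speed limit or range.

### The arm

A 7-joint arm with a two-finger parallel gripper is mounted at the origin on the work surface. World frame = base frame: x ahead of the robot, y to its left, z up, the work surface at z = 0. Lengths are in m, angles in rad, forces in N, time in s.
With the tool pointing down it reaches from about 0.425 to 1.025 m from the base axis. Payload 9.4 kg.
Tool frame: the origin (TCP) lies midway between the tips of the shut fingers; the grasp point (between the pads) lies hold_point_z behind it (hold_point_z is the distance from the TCP to the grasp point, in m); z points along the fingers, y is the line along which they close (so a half turn about z gives the same grasp; the last joint's range is limited). The gripper opens to 85 mm and grips with 20 to 120 N. Pads are 22 mm wide; open, the fingers measure 114 mm over their backs; the gripper's body (76 mm by 85 mm) begins 54 mm behind the grasp point. The pads swing forward as they close: fully open they stand 13 mm farther back than shut.
Start: joints at [1.035, 0.599, -0.003, 1.599, 0.002, 0.943, -0.08], TCP at [0.321, -0.65, 0.231] pointing down, gripper open.
Joint ranges: [-2.57, 2.57], [-0.35, 1.97], [-1.29, 1.29], [0.11, 2.56], [-1.05, 4.19], [0.11, 1.86], [-2.63, 2.63]. Speed limits (rad/s): [2.22, 2.22, 3.01, 3.01, 3.14, 3.14, 3.14].

### API

Orientations are given as a 3x3 rotation matrix whose columns are the frame's x, y, z axes.
In Python, from plant import observe, snapshot, camera_model, close_job, hold_point_z gives the robot as it stands. The module is installed in compiled form; this text tells all that it offers.
- The arm moves only by the tool carry_out, never from a script. Its argument "deltas" is a list of rows, each a list of 7 numbers: the gripper command: -1 is shut, 1 is fully open, values between are in proportion, then the shift along the tool's x, y, z in cm, then the turn, a rotation vector about the tool's x, y, z in rad. A call has 1 to 5 rows; each row is the pose to reach, as a shift and turn from the pose commanded when the call began, along the tool's axes at that moment; what a row does not reach only later rows make up. A row lasts 1/8 s, in which the tool goes at most 62.5 mm and 10.7 degrees, less where a joint would pass 70% of its speed; a pose out of reach is approached as far as the arm can. A call with a gripper value outside its range is refused whole. The fingers move at their own pace and stop on an object; "grip_force" is the grip in N (left out, the last holds). Time passes only in rows, so rows that repeat a pose let the fingers close. It gives the time, the measured TCP pose, the force, the opening and the grip force at its end, in the units of the state.
- observe(): the state, without advancing time (a new reading comes with each control period).
- snapshot(name): name is "scene" or "side" or "wrist"; returns (picture, depth): 420x560x3 uint8, red, green, blue; 420x560 float32, m along the optical axis (not along the pixel's ray), 0 where there is no reading.
- camera_model(name): a dict with "fx", "fy", "cx", "cy" (pixels), "R" (3x3) and "t" (3): a world point X has camera coordinates R X + t. Camera axes: x right, y down, z forward; pixel columns grow to the right and rows downward; lengths in m; the calibration is good to about 2 mm. A picture is of the moment at which its call begins: read the wrist's pose just before it. camera_model takes no time and is no camera call; for the wrist camera it gives the pose at the moment of the call.
- close_job(): hands the job in; it is judged then, once.
The state is a dict: "clock": time; "q": joint angles; "joint_vel": joint speeds; "tau": joint torques, N m; "tool_pos": TCP position; "eef_rot": TCP orientation; "contact_force": force on the tool from outside, world axes, zero at the start; "wrist_torque": the same for the moment, N m; "finger_gap": finger opening in m; "grasp_force": force on a finger pad.
Only numpy, scipy, OpenCV 4.12 (cv2) and the standard library are available. Lean on these libraries where they do the work, as an engineer would, in place of code of your own. Each camera call takes 0.05 s, during which the arm holds its last target. There are 200 camera calls.

## Working session

There is one attempt and no reset: what is moved stays moved. The work goes in short steps, Python scripts to look and compute and a tool call to move; the robot and the scene stay as the last step left them, time stands still between calls to the robot, and variables do not carry over. Pictures are saved under pics/ and viewed, at most 10 in all, crops included, and the job is handed in when it is done.

Besides the shell and the picture viewer there is one more tool, called after "Request:" as name(argument=value, ...), one argument or row to a line, values as JSON. carry_out: Moves the arm, as the interface text tells. Its arguments: {"type":"object","properties":{"deltas":{"type":"array"},"grip_force":{"type":"number"}},"required":["deltas"]}

```bash
mkdir -p pics; cat > h.py <<'E'
import numpy as np, cv2
from plant import observe, snapshot, camera_model, close_job, hold_point_z
def save(n,f,crop=None,s=1):
    p,d=snapshot(n); c=camera_model(n); np.savez(f'pics/{f}.npz',p=p,d=d,R=c['R'],t=c['t'],k=[c['fx'],c['fy'],c['cx'],c['cy']])
    cv2.imwrite(f'pics/{f}.png',p[...,::-1]); return p,d
def cloud(f):
    z=np.load(f'pics/{f}.npz'); d=z['d']; fx,fy,cx,cy=z['k']; v,u=np.mgrid[:420,:560]
    P=np.stack([(u-cx)/fx*d,(v-cy)/fy*d,d],-1); W=(P-z['t'])@z['R']; W[d==0]=np.nan; return z['p'],W
E
python3 - <<'E'
from h import *
a,_=save('scene','s0'); b,_=save('side','d0')
cv2.imwrite('pics/both.png',cv2.resize(np.vstack([a,b])[...,::-1],None,fx=.714,fy=.714))
o=observe(); print({k:np.round(v,3) for k,v in o.items()}, hold_point_z() if callable(hold_point_z) else hold_point_z)
for n in('scene','side'):
    c=camera_model(n); print(n,np.round(-c['R'].T@c['t'],3),np.round(c['R'][2],2))
E
```

```text
{'clock': np.float64(0.1), 'q': array([ 1.035,  0.6  , -0.003,  1.6  ,  0.002,  0.943, -0.08 ]), 'joint_vel': array([ 0.   , -0.004,  0.001, -0.002, -0.   ,  0.001,  0.001]), 'tau': array([ 7.0000e-03, -7.7799e+01,  1.5710e+00, -2.5863e+01,  1.3000e-02,
        5.0000e-03, -0.0000e+00]), 'tool_pos': array([ 0.321, -0.65 ,  0.23 ]), 'eef_rot': array([[ 0.897,  0.443, -0.001],
       [ 0.443, -0.897,  0.001],
       [-0.   , -0.001, -1.   ]]), 'contact_force': array([ 0.135, -1.385,  0.253]), 'wrist_torque': array([-0.035, -0.005, -0.015]), 'grasp_force': np.float64(0.0), 'finger_gap': np.float64(0.085)} 0.0187
scene [ 1.071 -0.172  1.028] [-0.53  0.15 -0.83]
side [-0.306  0.943  0.976] [ 0.51 -0.63 -0.58]
```

View pics/s0.png

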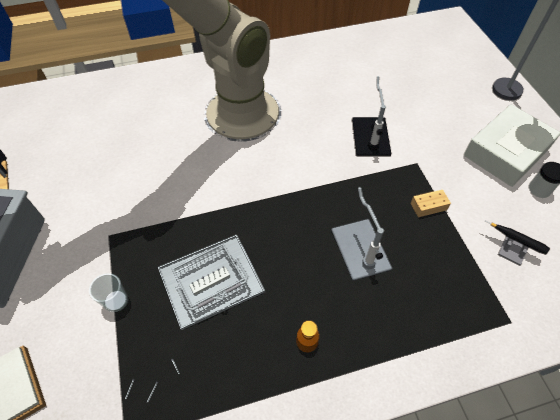

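View pics/d0.png

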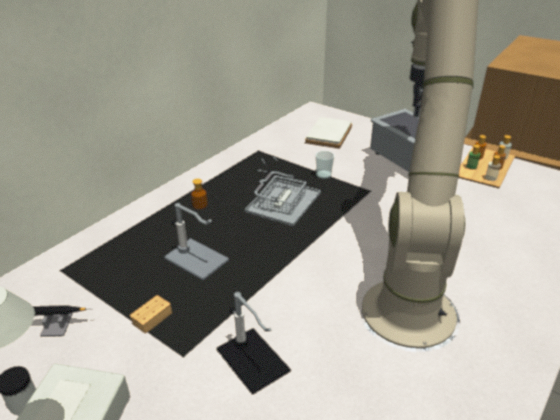

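The scene view shows the basket in its tray at about (212,280). The grey-footed stand is at (362,248). The perfume is at (308,335), the tumbler at (108,292) and the block at (430,203). Two things could be taken for the stand: the grey-footed one, hook at (365,205), and the black-footed one at (372,136). I choose the grey. There is only one basket.

```bash
python3 - <<'E'
from h import *
p,W=cloud('s0')
a=p[215:345,140:280]; b=p[170:300,310:450]
cv2.imwrite('pics/c1.png',cv2.resize(np.hstack([a,b])[...,::-1],None,fx=2.8,fy=2.8,interpolation=cv2.INTER_CUBIC))
for u,v in [(345,240),(375,262),(430,203),(308,328),(108,292),(160,268),(237,238),(262,290),(183,324),(210,280),(370,220),(375,235),(336,226),(373,220),(390,266),(354,276)]:
    print(u,v,np.round(W[v,u],3))
# stand foot via height band
def box(name,u0,u1,v0,v1,z0,z1):
    Q=W[v0:v1,u0:u1].reshape(-1,3); Q=Q[(Q[:,2]>z0)&(Q[:,2]<z1)]
    r=cv2.minAreaRect(Q[:,:2].astype(np.float32)*1000); print(name,len(Q),r,np.round(cv2.boxPoints(r)))
box('foot',325,400,210,285,.007,.017)
box('tray',150,275,225,335,.0075,.016)
box('bask',150,275,225,335,.035,.075)
box('rim',150,275,225,335,.055,.09)
box('hook',340,400,180,285,.15,.23)
Q=W[180:285,340:400].reshape(-1,3);Q=Q[(Q[:,2]>.14)&(Q[:,2]<.3)];print(np.round(Q[np.argsort(Q[:,0])],3)[::3])
E
```

```text
345 240 [0.557 0.151 0.01 ]
375 262 [0.649 0.194 0.031]
430 203 [0.525 0.41  0.035]
308 328 [ 0.785 -0.032  0.099]
108 292 [ 0.535 -0.467  0.015]
160 268 [ 0.5   -0.336  0.007]
237 238 [ 0.473 -0.126  0.014]
262 290 [ 0.633 -0.099  0.009]
183 324 [ 0.662 -0.303  0.002]
210 280 [ 0.576 -0.218  0.02 ]
370 220 [0.512 0.243 0.001]
375 235 [0.638 0.175 0.157]
336 226 [0.504 0.146 0.001]
373 220 [0.609 0.179 0.177]
390 266 [0.662 0.235 0.01 ]
354 276 [0.663 0.135 0.011]
foot 1821 ((598.635986328125, 204.3919219970703), (177.20294189453125, 156.79054260253906), 0.16171741485595703) [[510. 283.]
 [510. 126.]
 [687. 126.]
 [687. 283.]]
tray 859 ((573.0904541015625, -217.38970947265625), (195.27999877929688, 219.71246337890625), 10.090807914733887) [[ 458. -126.]
 [ 496. -343.]
 [ 688. -308.]
 [ 650.  -92.]]
bask 880 ((584.7135620117188, -216.91421508789062), (143.23374938964844, 164.91648864746094), 15.143722534179688) [[ 494. -156.]
 [ 537. -315.]
 [ 675. -278.]
 [ 632. -119.]]
rim 414 ((586.4149780273438, -217.05743408203125), (139.85540771484375, 164.93470764160156), 12.725043296813965) [[
[... 1161 characters left out ...]
0.179]
 [0.62  0.182 0.178]
 [0.623 0.178 0.175]
 [0.623 0.182 0.179]
 [0.626 0.179 0.176]
 [0.628 0.178 0.175]
 [0.63  0.184 0.181]
 [0.633 0.183 0.18 ]
 [0.635 0.178 0.177]
 [0.636 0.179 0.179]
 [0.637 0.184 0.177]
 [0.638 0.186 0.178]
 [0.638 0.189 0.177]
 [0.64  0.175 0.155]
 [0.64  0.176 0.177]
 [0.64  0.176 0.16 ]
 [0.641 0.183 0.176]
 [0.641 0.177 0.179]
 [0.642 0.176 0.144]
 [0.643 0.179 0.176]
 [0.643 0.178 0.169]
 [0.644 0.176 0.179]
 [0.644 0.177 0.162]
 [0.644 0.177 0.157]
 [0.645 0.179 0.175]
 [0.645 0.185 0.169]
 [0.646 0.18  0.144]
 [0.646 0.181 0.148]
 [0.646 0.182 0.144]
 [0.646 0.186 0.161]
 [0.646 0.184 0.157]
 [0.647 0.178 0.174]
 [0.647 0.182 0.177]
 [0.647 0.184 0.181]]
```

View pics/c1.png

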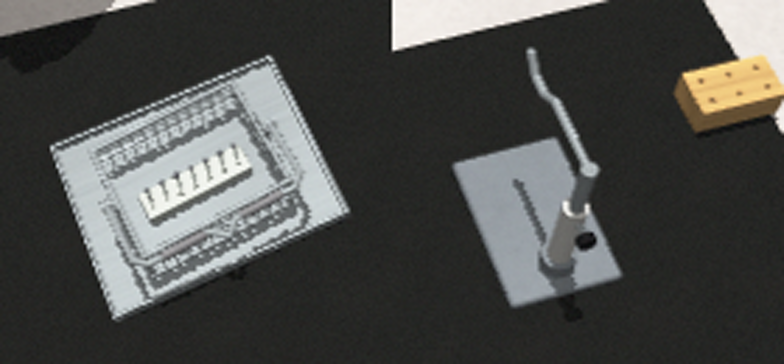

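Crop: the bail's top with its notch lies on the scene-camera (+x) side of the basket. The grey stand's hook tip is at crop (530,50) and its saddle is near (560,100), with the rod at +x. That confirms the choice. Next I go above the basket for a close look.

```bash
cat >> h.py <<'E'
from scipy.spatial.transform import Rotation as Ro
def rotT(yaw,tilt=0):
    """tool y along yaw dir, pointing down, tilted so tool z leans to -yaw dir by tilt"""
    c,s=np.cos(yaw),np.sin(yaw); ex=np.array([c,s,0]); ey=np.array([-s,c,0]); ez=np.array([0,0,1.])
    z=-np.sin(tilt)*ex-np.cos(tilt)*ez; y=np.cos(tilt)*ex-np.sin(tilt)*ez
    return np.stack([np.cross(y,z),y,z],1)
def plan(pos,R):
    o=observe(); A=np.array(o['eef_rot']); d=A.T@(np.array(pos)-o['tool_pos'])*100
    r=Ro.from_matrix(A.T@R).as_rotvec(); n=max(np.linalg.norm(d)/6.25,np.linalg.norm(r)/.186)
    print('d',np.round(d,2),'r',np.round(r,3),'rows',round(n,1)); return d,r
E
python3 - <<'E'
from h import *
y=np.radians(12)
plan([.60,-.22,.36],rotT(y))
c=camera_model('wrist'); o=observe(); A=o['eef_rot']
print('cam in tool',np.round(A.T@(-c['R'].T@c['t']-o['tool_pos']),3),np.round(A.T@c['R'].T,2))
E
```

```text
d [ 44.05 -26.18 -12.92] r [-1.000e-03 -1.000e-03 -1.321e+00] rows 8.5
cam in tool [ 0.08   0.001 -0.143] [[-0.   -0.95 -0.31]
 [ 1.   -0.    0.  ]
 [-0.   -0.31  0.95]]
```

Request:
carry_out(
  deltas=[
    [1, 5, -3, -5, 0, 0, -0.15],
    [1, 10, -6, -8, 0, 0, -0.3],
    [1, 15, -9, -11, 0, 0, -0.45],
    [1, 20, -12, -13, 0, 0, -0.6],
    [1, 25, -15, -13, 0, 0, -0.75],
  ],
)

```text
clock: 0.72
tool_pos: [0.4722, -0.4154, 0.3616]
eef_rot: [[0.35, 0.937, 0.002], [0.937, -0.35, -0.002], [-0.001, 0.002, -1.0]]
contact_force: [1.1, -0.9, -1.2]
finger_gap: 0.0854
grasp_force: 0.0
```

```bash
python3 - <<'E'
from h import *
plan([.60,-.22,.36],rotT(np.radians(12)))
E
```

```text
d [22.77  5.12  0.15] r [ 0.002  0.002 -0.567] rows 3.7
```

Request:
carry_out(
  deltas=[
    [-1, 5.7, 1.3, 0, 0, 0, -0.14],
    [-1, 11.4, 2.6, 0, 0, 0, -0.28],
    [-1, 17, 3.9, 0, 0, 0, -0.42],
    [-1, 22.8, 5.1, 0.15, 0, 0, -0.567],
    [-1, 22.8, 5.1, 0.15, 0, 0, -0.567],
  ],
)

```text
clock: 1.35
tool_pos: [0.6019, -0.2154, 0.3581]
eef_rot: [[-0.213, 0.977, 0.0], [0.977, 0.213, 0.003], [0.003, 0.001, -1.0]]
contact_force: [0.1, -1.0, 0.6]
finger_gap: 0.0001
grasp_force: 0.0
```

```bash
python3 - <<'E'
from h import *
o=observe(); print(o['clock'],o['tool_pos'],o['q'].round(2),o['contact_force'])
save('wrist','w0'); p,W=cloud('w0')
Q=W.reshape(-1,3); z=Q[:,2]
for a,b in [(.009,.014),(.045,.051),(.051,.06),(.06,.08),(.08,.12)]:
    m=(z>a)&(z<b)&(Q[:,0]<.75)&(Q[:,0]>.45)&(Q[:,1]<-.08)&(Q[:,1]>-.36)
    if m.sum()<5: print(a,m.sum());continue
    r=cv2.minAreaRect(Q[m,:2].astype(np.float32)*1000); print(a,b,m.sum(),np.round(r[0]),np.round(r[1]),round(r[2],1))
E
```

```text
1.35 [ 0.6019274  -0.21543782  0.35807926] [ 0.54  0.41 -0.42  1.63  0.18  1.13  0.29] [ 0.05388037 -1.04964428  0.62658134]
0.009 0.014 1270 [ 567. -221.] [180. 220.] 9.7
0.045 0.051 170 [ 573. -221.] [118. 142.] 14.0
0.051 0.06 1543 [ 573. -223.] [118. 166.] 14.2
0.06 0.08 1092 [ 608. -213.] [ 94. 162.] 14.0
0.08 0
```

View pics/w0.png

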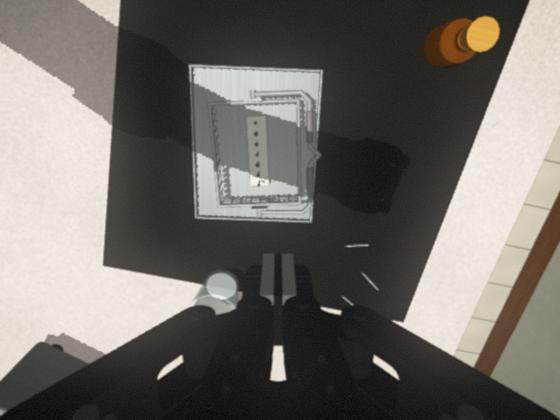

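The wrist view shows the basket with its bail at the right (+x). The notch is at (316,155), with sleeves above and below it. The perfume is at (470,40) and the tumbler at (220,290).

```bash
python3 - <<'E'
from h import *
p,W=cloud('w0'); Q=W.reshape(-1,3); Q=Q[~np.isnan(Q[:,0])]
th=np.radians(14.0); c=np.array([.573,-.2215]); E=np.array([[np.cos(th),np.sin(th)],[-np.sin(th),np.cos(th)]])
L=(Q[:,:2]-c)@E.T*1000; z=Q[:,2]*1000
m=(abs(L[:,1])<66)&(L[:,0]>62)&(L[:,0]<90)&(z>35)
for a in range(-66,66,12):
    k=m&(L[:,1]>=a)&(L[:,1]<a+12); 
    if k.sum(): print(a,k.sum(),'x',np.percentile(L[k,0],[5,50,95]).round(1),'z',np.percentile(z[k],[5,50,95]).round(1))
# wall
m=(z>47)&(z<58)&(abs(L[:,1])<80)
w=m&(abs(L[:,1])<60);print('walls x',[np.median(L[w&(s*L[:,0]>50)&(s*L[:,0]<62),0]).round(1) for s in(1,-1)],[np.median(L[m&(abs(L[:,0])<50)&(s*L[:,1]>64)&(s*L[:,1]<74),1]).round(1) for s in(1,-1)], [np.median(z[w&(s*L[:,0]>50)&(s*L[:,0]<62)]).round(1) for s in(1,-1)])
k=(z>45)&(z<90)&(abs(abs(L[:,1])-78)<6)&(abs(L[:,0])<75)
for a in range(-10,75,12):
    kk=k&(L[:,0]>a)&(L[:,0]<a+12); 
    for s in(1,-1):
        q=kk&(s*L[:,1]>0)
        if q.sum(): print('arm',s,a,L[q,1].mean().round(1),np.median(z[q]).round(1))
E
```

```text
-66 38 x [67.  69.2 71.6] z [63.6 65.6 67.8]
-54 54 x [65.6 68.6 72.7] z [64.2 66.4 67.8]
-42 62 x [65.  68.7 72.8] z [62.9 66.1 68. ]
-30 63 x [65.1 68.7 72.8] z [63.4 65.7 67.4]
-18 837 x [62.1 63.9 70.8] z [ 66.  428.1 433.7]
-6 6074 x [63.1 71.1 84.6] z [420.2 434.8 443.8]
6 1609 x [63.  71.3 85.1] z [413.4 432.5 445.8]
18 69 x [65.4 69.  73.1] z [63.9 66.1 67.4]
30 68 x [65.6 69.2 73.1] z [64.2 65.9 67.7]
42 68 x [65.6 69.2 73.2] z [64.  65.9 67.6]
54 53 x [66.9 69.4 72.1] z [63.  64.6 66.8]
walls x [np.float64(56.1), np.float64(-56.3)] [np.float64(67.0), np.float64(-69.3)] [np.float64(52.5), np.float64(52.7)]
arm 1 -10 76.9 58.6
arm -1 -10 -76.9 60.3
arm 1 2 76.5 58.2
arm -1 2 -77.6 59.2
arm 1 14 76.7 59.5
arm -1 14 -78.5 59.6
arm 1 26 76.5 60.5
arm -1 26 -78.3 61.0
arm 1 38 76.3 62.1
arm -1 38 -78.3 62.2
arm 1 50 76.5 63.5
arm -1 50 -77.7 63.8
arm 1 62 74.2 64.7
arm -1 62 -75.1 64.2
```

```bash
cat >> h.py <<'E'
TH=np.radians(14.0); C0=np.array([.5731,-.2221]); RZ=.055
def b2w(x,y,z):  # basket-frame mm (z world mm) -> world m
    c,s=np.cos(TH),np.sin(TH); return np.array([C0[0]+(c*x-s*y)/1e3,C0[1]+(s*x+c*y)/1e3,z/1e3])
def w2b(P):
    c,s=np.cos(TH),np.sin(TH); d=(np.array(P)[:2]-C0)*1e3; return np.array([c*d[0]+s*d[1],-s*d[0]+c*d[1],P[2]*1e3])
def push(phi,t,off=0,back=0,y=-36,h=14.5,s=12):
    d=np.array([-np.sin(t),-np.cos(t)]); n=np.array([-np.cos(t),np.sin(t)])
    w=np.array([70*np.sin(phi),55+70*np.cos(phi)]); p=w-(4.5+h+off)*n+(s-back)*d
    return b2w(p[0],y,p[1]),rotT(TH,t)
E
python3 - <<'E'
from h import *
t=np.radians(45)
for a in [dict(off=30,back=150),dict(off=10,back=60),dict(off=10),dict(off=0)]:
    P,R=push(1.47,t,**a); print(P.round(3),w2b(P).round(1)); plan(P,R)
E
```

```text
[ 0.778 -0.208  0.125] [201.9 -36.  125. ]
d [-2.67 17.56 23.29] r [ 0.785 -0.015 -0.033] rows 4.7
[ 0.702 -0.227  0.075] [124.1 -36.   75.5]
d [-2.95  9.79 28.24] r [ 0.785 -0.015 -0.033] rows 4.8
[ 0.661 -0.237  0.033] [ 81.7 -36.   33.1]
d [-3.1   5.55 32.48] r [ 0.785 -0.015 -0.033] rows 5.3
[ 0.654 -0.239  0.04 ] [ 74.6 -36.   40.1]
d [-3.13  4.84 31.78] r [ 0.785 -0.015 -0.033] rows 5.2
```

Request:
carry_out(
  deltas=[
    [-1, -1, 6, 2, 0.17, 0, 0],
    [-1, -1.5, 12, 4, 0.35, 0, -0.01],
    [-1, -2, 17, 8, 0.52, -0.01, -0.02],
    [-1, -2.5, 17.5, 14, 0.7, -0.015, -0.03],
    [-1, -2.7, 17.6, 19, 0.785, -0.015, -0.033],
  ],
)

```text
clock: 2.02
tool_pos: [0.7597, -0.2163, 0.2092]
eef_rot: [[-0.217, 0.757, -0.616], [0.976, 0.181, -0.122], [0.019, -0.628, -0.778]]
contact_force: [-0.5, -0.2, -2.0]
finger_gap: -0.0001
grasp_force: 0.0
```

```bash
python3 - <<'E'
from h import *
o=observe(); print(o['q'].round(2),w2b(o['tool_pos']).round(1))
t=np.radians(45)
for a in [dict(off=30,back=150),dict(off=10,back=60),dict(off=10)]:
    P,R=push(1.47,t,**a); plan(P,R)
E
```

```text
[0.03 1.05 0.27 0.88 0.04 1.85 0.47] [182.5 -39.6 209.2]
d [0.24 6.79 5.35] r [ 0.107 -0.031 -0.006] rows 1.4
d [-0.05  3.84 14.08] r [ 0.107 -0.031 -0.006] rows 2.3
d [-0.24  3.2  20.04] r [ 0.107 -0.031 -0.006] rows 3.2
```

```bash
python3 - <<'E'
from h import *
t=np.radians(35)
for a in [dict(off=30,back=100),dict(off=12,back=60),dict(off=12),dict(off=0)]:
    P,R=push(1.47,t,**a); print(w2b(P).round(1));plan(P,R)
E
```

```text
[160.3 -36.  106. ]
d [0.1  4.74 9.43] r [-0.067 -0.031 -0.008] rows 1.7
[122.6 -36.   83.6]
d [-0.04  3.22 13.54] r [-0.067 -0.031 -0.008] rows 2.2
[ 88.2 -36.   34.4]
d [-0.22  3.62 19.52] r [-0.067 -0.031 -0.008] rows 3.2
[ 78.3 -36.   41.3]
d [-0.23  2.43 19.61] r [-0.067 -0.031 -0.008] rows 3.2
```

Request:
carry_out(
  deltas=[
    [-1, 0.1, 3, 5, -0.067, -0.031, -0.008],
    [-1, 0, 3.5, 10, -0.067, -0.031, -0.008],
    [-1, 0, 3.3, 13.5, -0.067, -0.031, -0.008],
    [-1, 0, 3.3, 13.5, -0.067, -0.031, -0.008],
  ],
)

```text
clock: 2.52
tool_pos: [0.7, -0.2273, 0.086]
eef_rot: [[-0.24, 0.796, -0.556], [0.971, 0.196, -0.138], [-0.001, -0.573, -0.82]]
contact_force: [-0.2, -0.2, 0.5]
finger_gap: 0.0001
grasp_force: 0.0
```

```bash
python3 - <<'E'
from h import *
o=observe(); print(o['q'].round(2),w2b(o['tool_pos']).round(1),o['contact_force'].round(2))
t=np.radians(35)
for a in [dict(off=12,back=20),dict(off=12),dict(off=0)]:
    P,R=push(1.47,t,**a); plan(P,R)
p,d=save('wrist','w1')
p,d=save('scene','s1')
E
```

```text
[0.03 1.03 0.24 1.23 0.05 1.46 0.44] [121.8 -35.7  86. ] [-0.16 -0.19  0.52]
d [-0.03  0.19  4.15] r [ 0.001 -0.001 -0.002] rows 0.7
d [-0.03  0.19  6.15] r [ 0.001 -0.001 -0.002] rows 1.0
d [-0.03 -1.01  6.15] r [ 0.001 -0.001 -0.002] rows 1.0
```

View pics/w1.png

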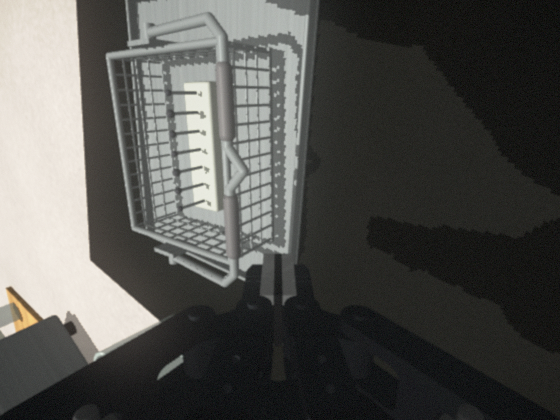

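The wrist view shows the folded bail with its sleeves at (225,100) and (232,225), and the notch at (237,170). The fingertips at (275,270) are outside and above it. q6 has room here, so I use a 45° tilt.

```bash
python3 - <<'E'
from h import *
t=np.radians(45)
for a in [dict(off=10,back=40),dict(off=10),dict(off=3)]:
    P,R=push(1.47,t,**a); print(w2b(P).round(1));plan(P,R)
E
```

```text
[109.9 -36.   61.3]
d [-0.02  0.26  3.11] r [ 0.181  0.002 -0.001] rows 1.0
[ 81.7 -36.   33.1]
d [-0.01 -0.46  7.04] r [ 0.181  0.002 -0.001] rows 1.1
[ 76.7 -36.   38. ]
d [-0.01 -1.15  6.91] r [ 0.181  0.002 -0.001] rows 1.1
```

Request:
carry_out(
  deltas=[
    [-1, 0, 0.3, 2.5, 0.18, 0, 0],
    [-1, 0, 0.1, 4, 0.18, 0, 0],
    [-1, 0, -0.2, 5.5, 0.18, 0, 0],
    [-1, 0, -0.45, 7, 0.18, 0, 0],
    [-1, 0, -0.45, 7, 0.18, 0, 0],
  ],
)

```text
clock: 3.25
tool_pos: [0.6603, -0.237, 0.0342]
eef_rot: [[-0.242, 0.688, -0.684], [0.97, 0.17, -0.172], [-0.002, -0.706, -0.709]]
contact_force: [-0.2, -0.2, 0.0]
finger_gap: -0.0002
grasp_force: 0.0
```

```bash
cat >> h.py <<'E'
def st():
    o=observe(); F=np.array(o['contact_force']); print('t',round(float(o['clock']),2),'q',o['q'].round(2),'b',w2b(o['tool_pos']).round(1),'F',F.round(2))
E
python3 - <<'E'
from h import *
st()
t=np.radians(45)
for phi,off in [(1.47,0),(1.4,0),(1.3,0),(1.2,0),(1.1,0)]:
    P,R=push(phi,t,off=off); plan(P,R)
E
```

```text
t 3.25 q [0.02 1.13 0.26 1.23 0.09 1.51 0.43] b [ 81.  -35.5  34.2] F [-0.25 -0.2   0.02]
d [-0.05 -0.87  0.03] r [ 0.002  0.001 -0.001] rows 0.1
d [-0.05 -1.26 -0.26] r [ 0.002  0.001 -0.001] rows 0.2
d [-0.05 -1.85 -0.64] r [ 0.002  0.001 -0.001] rows 0.3
d [-0.05 -2.48 -0.95] r [ 0.002  0.001 -0.001] rows 0.4
d [-0.06 -3.13 -1.21] r [ 0.002  0.001 -0.001] rows 0.5
```

Request:
carry_out(
  deltas=[
    [-1, 0, -0.5, 0, 0, 0, 0],
    [-1, 0, -0.9, 0, 0, 0, 0],
    [-1, 0, -1.25, -0.25, 0, 0, 0],
    [-1, 0, -1.55, -0.45, 0, 0, 0],
    [-1, 0, -1.85, -0.65, 0, 0, 0],
  ],
)

```text
clock: 3.88
tool_pos: [0.6532, -0.238, 0.0506]
eef_rot: [[-0.244, 0.687, -0.684], [0.97, 0.172, -0.173], [-0.002, -0.706, -0.708]]
contact_force: [3.3, 0.6, -0.0]
finger_gap: -0.0001
grasp_force: 1.1
```

```bash
cat >> h.py <<'E'
def bail(f):
    """bail angle from the +y sleeve, and basket centre/yaw, from a cloud"""
    p,W=cloud(f); Q=W.reshape(-1,3); Q=Q[~np.isnan(Q[:,0])]
    L=np.array([w2b(q) for q in Q[(abs(Q[:,0]-.59)<.13)&(abs(Q[:,1]+.22)<.13)&(Q[:,2]<.16)]])
    r=np.hypot(L[:,0],L[:,2]-55); k=(L[:,1]>15)&(L[:,1]<57)&(r>62)&(r<80)&(L[:,2]>57)
    a=np.arctan2(L[k,0],L[k,2]-55); print('bail',k.sum(),np.round(np.percentile(a,[10,50,90]),2), 'r',np.median(r[k]).round(1))
    m=(L[:,2]>49)&(L[:,2]<56)
    R=cv2.minAreaRect(np.float32([b2w(*l)[:2]*1000 for l in L[m&(abs(L[:,1])<74)]])); print('rim',np.round(R[0],1),np.round(R[1]),round(R[2],1),m.sum())
E
python3 - <<'E'
from h import *
st(); save('wrist','w2'); bail('w0'); bail('w1'); bail('w2')
save('side','d2'); bail('d2')
t=np.radians(45)
for phi in (1.2,1.1,1.0,.9,.8):
    P,R=push(phi,t); plan(P,R)
E
```

```text
t 3.88 q [0.02 1.1  0.26 1.25 0.1  1.52 0.43] b [ 73.9 -34.8  50.6] F [ 3.3   0.56 -0.03]
bail 232 [1.4  1.41 1.44] r 70.2
rim [ 572.9 -221.9] [118. 144.] 14.0 1408
bail 1302 [1.39 1.42 1.46] r 78.0
rim [ 578.  -219.1] [118. 144.] 14.4 3157
bail 2769 [1.27 1.31 1.35] r 75.9
rim [ 592.8 -216.9] [154. 147.] 14.9 6342
bail 21 [1.25 1.3  1.35] r 68.8
rim [ 585.3 -217.4] [146. 144.] 14.1 144
d [-0.13 -0.78 -0.29] r [ 0.001  0.002 -0.   ] rows 0.1
d [-0.13 -1.43 -0.54] r [ 0.001  0.002 -0.   ] rows 0.2
d [-0.13 -2.1  -0.73] r [ 0.001  0.002 -0.   ] rows 0.4
d [-0.13 -2.79 -0.84] r [ 0.001  0.002 -0.   ] rows 0.5
d [-0.13 -3.49 -0.89] r [ 0.001  0.002 -0.   ] rows 0.6
```

View pics/w2.png

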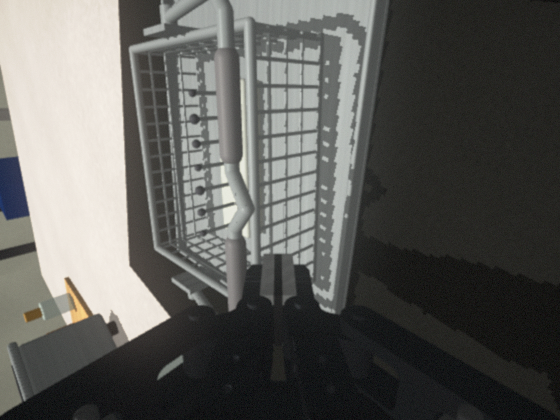

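```bash
python3 - <<'E'
from h import *
for f in ('w1','w2'):
    p,W=cloud(f); Q=W.reshape(-1,3); Q=Q[~np.isnan(Q[:,0])]
    Q=Q[(abs(Q[:,0]-.57)<.09)&(abs(Q[:,1]+.22)<.1)&(Q[:,2]<.06)&(Q[:,2]>.046)]
    L=np.array([w2b(q) for q in Q])
    for s in (1,-1):
        k=(abs(L[:,1])<60)&(s*L[:,0]>46)&(s*L[:,0]<62); fit=np.polyfit(L[k,1],L[k,0],1); print(f,s,k.sum(),fit.round(3),L[k,2].mean().round(1))
        k=(abs(L[:,0])<45)&(s*L[:,1]>60)&(s*L[:,1]<74); print(f,'y',s,k.sum(),np.median(L[k,1]).round(1),L[k,2].mean().round(1))
st()
E
```

```text
w1 1 98 [1.0000e-03 6.0973e+01] 54.3
w1 y 1 793 70.4 54.0
w1 -1 1105 [-8.0000e-03 -5.0046e+01] 52.4
w1 y -1 730 -65.7 54.4
w2 1 2323 [-6.0000e-03  6.0398e+01] 52.2
w2 y 1 1007 70.7 53.6
w2 -1 1450 [-6.000e-03 -5.245e+01] 51.7
w2 y -1 960 -65.4 53.7
t 3.98 q [0.02 1.1  0.26 1.26 0.1  1.52 0.43] b [ 73.6 -34.7  50.9] F [ 0.93  0.3  -0.77]
```

The wrist view shows the +y sleeve at (228,110) lifting onto the basket rim and the basket still in place. The finger is under the −y sleeve at (238,260). My wrist pose was read late, so I refine the basket pose with the fixed cameras.

```bash
sed -i "s/p,d=snapshot(n); c=camera_model(n);/c=camera_model(n); p,d=snapshot(n);/" h.py; python3 - <<'E'
from h import *
save('wrist','w3'); save('scene','s3')
for f in ('s0','s1','s3','d0','w1','w3'):
    p,W=cloud(f); Q=W.reshape(-1,3); Q=Q[~np.isnan(Q[:,0])]
    Q=Q[(abs(Q[:,0]-.57)<.13)&(abs(Q[:,1]+.22)<.14)&(Q[:,2]<.06)]
    L=np.array([w2b(q) for q in Q]); o=[f]
    for s in (1,-1):
        k=(abs(L[:,1])<55)&(s*L[:,0]>44)&(s*L[:,0]<64)&(L[:,2]>46); o+= ['x',k.sum(),np.median(L[k,0]).round(1) if k.any() else 0, np.median(L[k,2]).round(1) if k.any() else 0]
        k=(abs(L[:,0])<45)&(s*L[:,1]>60)&(s*L[:,1]<74)&(L[:,2]>46); o+= ['y',k.sum(),np.median(L[k,1]).round(1) if k.any() else 0]
    print(*o)
st()
bail('w3');bail('s3')
E
```

```text
s0 x 101 57.4 52.3 y 67 70.3 x 88 -55.5 52.5 y 79 -66.2
s1 x 33 57.4 52.5 y 0 0 x 78 -55.5 52.3 y 80 -66.3
s3 x 12 56.6 52.3 y 0 0 x 83 -55.4 52.3 y 77 -66.1
d0 x 31 55.8 51.6 y 19 71.9 x 33 -57.4 50.7 y 52 -66.6
w1 x 235 62.4 54.1 y 793 70.4 x 1011 -49.9 52.8 y 730 -65.7
w3 x 2200 60.6 52.2 y 1001 70.8 x 1300 -52.2 51.7 y 959 -65.5
t 4.08 q [0.02 1.1  0.26 1.26 0.1  1.52 0.43] b [ 73.2 -34.6  50.4] F [ 0.29 -0.15  1.01]
bail 2772 [1.27 1.31 1.36] r 75.8
rim [ 593.3 -216.6] [153. 147.] 14.7 6310Traceback (most recent call last):
  File "<stdin>", line 12, in <module>
  File "h.py", line 35, in bail
    a=np.arctan2(L[k,0],L[k,2]-55); print('bail',k.sum(),np.round(np.percentile(a,[10,50,90]),2), 'r',np.median(r[k]).round(1))
                                                                  ~~~~~~~~~~~~~^^^^^^^^^^^^^^
    return _quantile_unchecked(
        a, q, axis, out, overwrite_input, method, keepdims, weights)
    return _ureduce(a,
                    func=_quantile_ureduce_func,
    ...<5 lines>...
                    overwrite_input=overwrite_input,
                    method=method)
    r = func(a, **kwargs)
    result = _quantile(arr,
                       quantiles=q,
    ...<2 lines>...
                       out=out,
                       weights=wgt)
    slices_having_nans = np.isnan(arr[-1, ...])
                                  ~~~^^^^^^^^^
IndexError: index -1 is out of bounds for axis 0 with size 0
```

The basket hasn't moved. I shift its frame slightly and continue along the arc, reducing the tilt as it goes.

```bash
sed -i 's/^def b2w/C0=C0+np.array([.0009,.0025])\ndef b2w/' h.py; python3 - <<'E'
from h import *
st()
for phi in (1.25,1.18,1.11,1.04,.97):
    P,R=push(phi,np.radians(45),off=-.5); plan(P,R)
E
```

```text
t 4.08 q [0.02 1.1  0.26 1.26 0.1  1.52 0.43] b [ 71.7 -36.8  50.4] F [ 0.29 -0.15  1.01]
d [ 0.08 -0.41 -0.31] r [0.    0.002 0.   ] rows 0.1
d [ 0.08 -0.85 -0.52] r [0.    0.002 0.   ] rows 0.2
d [ 0.08 -1.31 -0.69] r [0.    0.002 0.   ] rows 0.2
d [ 0.07 -1.78 -0.83] r [0.    0.002 0.   ] rows 0.3
d [ 0.07 -2.26 -0.94] r [0.    0.002 0.   ] rows 0.4
```

Request:
carry_out(
  deltas=[
    [-1, 0.05, -0.45, -0.3, 0, 0, 0],
    [-1, 0.05, -0.85, -0.5, 0, 0, 0],
    [-1, 0.05, -1.3, -0.7, 0, 0, 0],
    [-1, 0.05, -1.8, -0.85, 0, 0, 0],
    [-1, 0.05, -2.25, -0.95, 0, 0, 0],
  ],
)

```text
clock: 4.7
tool_pos: [0.6437, -0.2398, 0.0735]
eef_rot: [[-0.243, 0.687, -0.685], [0.97, 0.171, -0.173], [-0.001, -0.706, -0.708]]
contact_force: [2.0, 0.7, -0.1]
finger_gap: 0.0003
grasp_force: 0.6
```

```bash
cat >> h.py <<'E'
def chk(n,f):
    save(n,f); p,W=cloud(f); Q=W.reshape(-1,3); Q=Q[~np.isnan(Q[:,0])]
    Q=Q[(abs(Q[:,0]-.57)<.15)&(abs(Q[:,1]+.22)<.15)&(Q[:,2]<.16)]
    L=np.array([w2b(q) for q in Q]); k=(L[:,1]>16)&(L[:,1]<55)&(L[:,2]>68)
    r=np.hypot(L[:,0],L[:,2]-55); k&=(r>60)&(r<85)
    if k.sum(): print('bail',k.sum(),np.arctan2(L[k,0],L[k,2]-55).mean().round(3),np.median(L[k],axis=0).round(1),'r',np.median(r[k]).round(1))
    for s in (1,-1):
        k=(abs(L[:,1])<55)&(s*L[:,0]>44)&(s*L[:,0]<64)&(L[:,2]>46)&(L[:,2]<60)
        if k.sum(): print('wall',s,k.sum(),np.median(L[k],axis=0).round(1))
E
python3 - <<'E'
from h import *
st(); chk('wrist','w4'); chk('scene','s4'); st()
for phi in (.90,.82,.74,.66,.58):
    P,R=push(phi,np.radians(45),off=-.5); plan(P,R)
E
```

```text
t 4.7 q [0.02 1.07 0.27 1.28 0.1  1.52 0.44] b [ 62.8 -36.4  73.5] F [ 1.95  0.7  -0.15]
bail 2606 0.977 [62.1 37.2 97.1] r 74.5
wall 1 2121 [59.  12.3 52.4]
wall -1 1160 [-53.7   5.1  51.9]
wall 1 19 [ 56.  -14.7  52. ]
wall -1 85 [-56.9   0.3  52.5]
t 4.8 q [0.02 1.07 0.27 1.28 0.1  1.52 0.44] b [ 62.5 -36.7  73.8] F [-0.59 -0.03  1.14]
d [ 0.07 -0.44 -0.  ] r [ 0.001  0.002 -0.   ] rows 0.1
d [ 0.07 -1.   -0.05] r [ 0.001  0.002 -0.   ] rows 0.2
d [ 0.07 -1.56 -0.04] r [ 0.001  0.002 -0.   ] rows 0.2
d [ 0.07 -2.11  0.  ] r [ 0.001  0.002 -0.   ] rows 0.3
d [ 0.07 -2.67  0.09] r [ 0.001  0.002 -0.   ] rows 0.4
```

Request:
carry_out(
  deltas=[
    [-1, 0.05, -0.4, 0, 0, 0, 0],
    [-1, 0.05, -0.8, 0, 0, 0, 0],
    [-1, 0.05, -1.2, 0, 0, 0, 0],
    [-1, 0.05, -1.6, 0, 0, 0, 0],
    [-1, 0.05, -2.0, 0, 0, 0, 0],
  ],
)

```text
clock: 5.42
tool_pos: [0.6295, -0.2428, 0.0873]
eef_rot: [[-0.243, 0.687, -0.685], [0.97, 0.171, -0.173], [-0.001, -0.707, -0.708]]
contact_force: [0.8, 0.2, -0.3]
finger_gap: 0.0001
grasp_force: 0.4
```

```bash
python3 - <<'E'
from h import *
st(); chk('wrist','w5'); chk('scene','s5'); st()
for phi in (.60,.54,.48,.42,.36):
    P,R=push(phi,np.radians(45),off=-.5); plan(P,R)
E
```

```text
t 5.42 q [0.02 1.04 0.27 1.32 0.11 1.51 0.44] b [ 48.3 -35.9  87.3] F [ 0.85  0.17 -0.28]
bail 2661 0.706 [ 48.7  37.3 112. ] r 74.4
wall 1 2336 [58.8  7.9 52.6]
wall -1 1136 [-53.8   5.9  52.1]
wall -1 73 [-56.7  -7.5  52.3]
t 5.53 q [0.02 1.04 0.27 1.32 0.11 1.51 0.44] b [ 48.1 -36.1  87.6] F [ 0.12 -0.1   1.13]
d [ 0.01 -0.54  0.03] r [ 0.001  0.002 -0.   ] rows 0.1
d [ 0.01 -0.95  0.12] r [ 0.001  0.002 -0.   ] rows 0.2
d [ 0.01 -1.35  0.23] r [ 0.001  0.002 -0.   ] rows 0.2
d [ 0.01 -1.75  0.37] r [ 0.001  0.002 -0.   ] rows 0.3
d [ 0.01 -2.13  0.53] r [ 0.001  0.002 -0.   ] rows 0.4
```

Request:
carry_out(
  deltas=[
    [-1, 0, -0.45, 0, 0, 0, 0],
    [-1, 0, -0.85, 0.1, 0, 0, 0],
    [-1, 0, -1.25, 0.2, 0, 0, 0],
    [-1, 0, -1.7, 0.35, 0, 0, 0],
    [-1, 0, -2.1, 0.5, 0, 0, 0],
  ],
)

```text
clock: 6.15
tool_pos: [0.6116, -0.2473, 0.0986]
eef_rot: [[-0.243, 0.687, -0.685], [0.97, 0.171, -0.173], [-0.001, -0.707, -0.708]]
contact_force: [1.2, 0.3, -0.4]
finger_gap: -0.0002
grasp_force: 0.3
```

```bash
python3 - <<'E'
from h import *
st(); chk('wrist','w6'); chk('scene','s6'); st()
for phi in (.30,.24,.18,.12,.06):
    P,R=push(phi,np.radians(45),off=-.5); plan(P,R)
E
```

```text
t 6.15 q [0.02 1.01 0.27 1.37 0.12 1.49 0.45] b [ 29.8 -36.   98.6] F [ 1.18  0.26 -0.42]
bail 2652 0.411 [ 29.9  37.3 123.1] r 74.1
wall 1 2527 [58.6  8.6 52.6]
wall -1 499 [-53.6 -25.3  51.6]
wall -1 59 [-57.2 -15.1  52.3]
t 6.25 q [0.02 1.01 0.27 1.37 0.12 1.49 0.45] b [ 29.6 -36.1  98.8] F [ 0.17 -0.05  0.6 ]
d [ 0.01 -0.41  0.2 ] r [ 0.     0.002 -0.   ] rows 0.1
d [ 0.01 -0.77  0.41] r [ 0.     0.002 -0.   ] rows 0.1
d [ 0.01 -1.12  0.63] r [ 0.     0.002 -0.   ] rows 0.2
d [ 0.01 -1.46  0.88] r [ 0.     0.002 -0.   ] rows 0.3
d [ 0.01 -1.79  1.15] r [ 0.     0.002 -0.   ] rows 0.3
```

Next I slow down and go to about 0.12.

Request:
carry_out(
  deltas=[
    [-1, 0, -0.4, 0.2, 0, 0, 0],
    [-1, 0, -0.7, 0.35, 0, 0, 0],
    [-1, 0, -1.0, 0.55, 0, 0, 0],
    [-1, 0, -1.2, 0.7, 0, 0, 0],
    [-1, 0, -1.4, 0.85, 0, 0, 0],
  ],
)

```text
clock: 6.88
tool_pos: [0.5963, -0.2512, 0.1023]
eef_rot: [[-0.243, 0.687, -0.685], [0.97, 0.171, -0.173], [-0.001, -0.707, -0.708]]
contact_force: [0.6, -0.9, 0.1]
finger_gap: 0.0001
grasp_force: 0.3
```

```bash
python3 - <<'E'
from h import *
st(); chk('wrist','w7'); chk('scene','s7'); st()
for phi in (.09,.06,.03,.0,-.03):
    P,R=push(phi,np.radians(45),off=-.5); plan(P,R)
E
```

```text
t 6.88 q [0.03 0.99 0.27 1.42 0.13 1.46 0.45] b [ 14.  -36.  102.3] F [ 0.58 -0.9   0.14]
bail 2671 0.193 [ 14.5  37.2 127.2] r 73.6
wall 1 2860 [58.4  9.  52.7]
wall -1 1231 [-53.9   6.8  52.3]
wall -1 37 [-57.3 -13.7  52.4]
t 6.97 q [0.03 0.99 0.27 1.42 0.13 1.46 0.45] b [ 13.9 -36.  102.4] F [-0.69  0.45  0.64]
d [-0.   -0.26  0.16] r [ 0.     0.002 -0.   ] rows 0.0
d [-0.   -0.42  0.29] r [ 0.     0.002 -0.   ] rows 0.1
d [-0.   -0.58  0.43] r [ 0.     0.002 -0.   ] rows 0.1
d [-0.   -0.73  0.58] r [ 0.     0.002 -0.   ] rows 0.1
d [-0.   -0.88  0.73] r [ 0.     0.002 -0.   ] rows 0.2
```

Request:
carry_out(
  deltas=[
    [-1, 0, -0.12, 0.12, 0, 0, 0],
    [-1, 0, -0.22, 0.22, 0, 0, 0],
    [-1, 0, -0.32, 0.32, 0, 0, 0],
    [-1, 0, -0.42, 0.4, 0, 0, 0],
    [-1, 0, -0.5, 0.45, 0, 0, 0],
  ],
)

```text
clock: 7.6
tool_pos: [0.5899, -0.2527, 0.1026]
eef_rot: [[-0.243, 0.687, -0.685], [0.97, 0.171, -0.173], [-0.001, -0.707, -0.708]]
contact_force: [0.6, -0.1, -1.4]
finger_gap: -0.0002
grasp_force: 0.5
```

```bash
python3 - <<'E'
from h import *
st(); chk('wrist','w8'); chk('side','d8'); st()
E
```

```text
t 7.6 q [0.03 0.98 0.27 1.43 0.13 1.45 0.45] b [  7.4 -36.  102.6] F [ 0.62 -0.12 -1.42]
bail 2699 0.108 [  8.3  37.1 127.8] r 73.3
wall 1 3065 [58.3  9.1 52.7]
wall -1 1268 [-53.9   6.3  52.4]
bail 19 0.016 [  0.7  35.9 126.5] r 71.6
wall 1 27 [55.1 11.  50.2]
wall -1 31 [-58.6  -1.8  50.7]
t 7.7 q [0.03 0.98 0.28 1.43 0.13 1.45 0.45] b [  7.3 -36.  102.6] F [-0.49  0.36 -1.44]
```

Request:
carry_out(
  deltas=[
    [-1, 0, -0.06, 0.06, 0, 0, 0],
    [-1, 0, -0.12, 0.12, 0, 0, 0],
    [-1, 0, -0.18, 0.18, 0, 0, 0],
    [-1, 0, -0.24, 0.24, 0, 0, 0],
    [-1, 0, -0.24, 0.24, 0, 0, 0],
  ],
)

```text
clock: 8.32
tool_pos: [0.5865, -0.2536, 0.1027]
eef_rot: [[-0.243, 0.686, -0.685], [0.97, 0.171, -0.173], [-0.001, -0.707, -0.707]]
contact_force: [-0.1, -0.4, -0.3]
finger_gap: 0.0
grasp_force: 0.1
```

```bash
python3 - <<'E'
from h import *
st(); chk('wrist','w9'); chk('side','d9'); chk('side','d9b'); st()
E
```

```text
t 8.32 q [0.03 0.98 0.28 1.44 0.13 1.45 0.45] b [  3.9 -36.  102.7] F [-0.11 -0.44 -0.32]
bail 2697 0.06 [  4.8  37.1 127.9] r 73.1
wall 1 3183 [58.2  9.3 52.7]
wall -1 1302 [-53.9   5.6  52.4]
bail 21 -0.036 [ -2.6  39.6 127.4] r 72.6
wall 1 30 [53.4  1.5 51.8]
wall -1 30 [-58.8   0.6  52.1]
bail 21 -0.033 [ -2.3  36.6 127.1] r 72.1
wall 1 29 [54.   2.4 51.2]
wall -1 33 [-59.2   6.3  51.5]
t 8.47 q [0.03 0.98 0.28 1.44 0.13 1.45 0.45] b [  4.  -36.  102.7] F [-0.37  1.19  0.6 ]
```

Request:
carry_out(
  deltas=[
    [-1, 0, -0.03, 0.03, 0, 0, 0],
    [-1, 0, -0.06, 0.06, 0, 0, 0],
    [-1, 0, -0.09, 0.09, 0, 0, 0],
    [-1, 0, -0.09, 0.09, 0, 0, 0],
    [-1, 0, -0.09, 0.09, 0, 0, 0],
  ],
)

```text
clock: 9.1
tool_pos: [0.5856, -0.2538, 0.1026]
eef_rot: [[-0.243, 0.687, -0.685], [0.97, 0.171, -0.173], [-0.001, -0.706, -0.708]]
contact_force: [1.7, 1.0, -1.0]
finger_gap: 0.0
grasp_force: 0.8
```

```bash
python3 - <<'E'
from h import *
st(); chk('wrist','w10'); st()
for i in range(4): snapshot('side'); print(observe()['contact_force'].round(1))
E
```

```text
t 9.1 q [0.03 0.98 0.28 1.44 0.13 1.44 0.45] b [  3.  -36.  102.6] F [ 1.73  1.   -0.98]
bail 2707 0.05 [  4.1  37.1 128. ] r 73.1
wall 1 3211 [58.2  9.5 52.7]
wall -1 1301 [-53.9   5.3  52.4]
t 9.15 q [0.03 0.98 0.28 1.44 0.13 1.44 0.45] b [  3.  -36.  102.6] F [1.96 0.34 0.02]
[ 1.9  0.3 -0.7]
[ 3.4  0.7 -0.6]
[2.2 0.2 0.1]
[ 1.6 -0.  -1.4]
```

There is now a steady 2 N or so in +x with the tool at rest, so the bail has met its stop. The basket hasn't moved. I back off and come over the top.

Request:
carry_out(
  deltas=[
    [-1, 0, 0.5, -0.5, 0, 0, 0],
    [-1, 0, 2, -2, 0, 0, 0],
    [-1, 0, 4, -4, 0, 0, 0],
    [-1, 0, 4, -10, 0, 0, 0],
    [-1, 0, 3, -15, -0.18, 0, 0],
  ],
)

```text
clock: 9.98
tool_pos: [0.7103, -0.2193, 0.1819]
eef_rot: [[-0.247, 0.794, -0.555], [0.969, 0.204, -0.138], [0.004, -0.572, -0.82]]
contact_force: [-0.4, -0.5, 0.0]
finger_gap: 0.0
grasp_force: 0.0
```

```bash
python3 - <<'E'
from h import *
st(); chk('side','d11')
P=b2w(0,-36,200); plan(P,rotT(TH))
E
```

```text
t 9.97 q [0.02 0.95 0.25 1.16 0.06 1.6  0.46] b [132.3 -32.7 181.9] F [-0.45 -0.49  0.03]
bail 20 -0.045 [ -3.4  39.6 127.7] r 72.9
wall 1 32 [54.1  1.1 50.9]
wall -1 33 [-59.    4.8  51.3]
d [  0.15 -11.61   7.09] r [-0.584  0.007  0.001] rows 3.1
```

Request:
carry_out(
  deltas=[
    [-0.45, 0, -2, -1, -0.18, 0, 0],
    [-0.45, 0.1, -5.5, 1, -0.36, 0, 0],
    [-0.45, 0.15, -9, 4, -0.52, 0.005, 0],
    [-0.45, 0.15, -11.6, 7.1, -0.584, 0.007, 0],
    [-0.45, 0.15, -11.6, 7.1, -0.584, 0.007, 0],
  ],
)

```text
clock: 10.65
tool_pos: [0.5713, -0.2569, 0.1959]
eef_rot: [[-0.235, 0.972, -0.024], [0.972, 0.236, 0.0], [0.006, -0.023, -1.0]]
contact_force: [0.6, -0.7, -0.3]
finger_gap: 0.0233
grasp_force: 0.0
```

```bash
python3 - <<'E'
from h import *
snapshot('side'); st(); chk('wrist','w12'); print(observe()['finger_gap'])
P=b2w(0,-36,200); plan(P,rotT(TH))
p,W=cloud('w12')
L=np.array([w2b(q) for q in W.reshape(-1,3)]); 
for a,b in((16,55),(-55,-16)):
    k=(L[:,1]>a)&(L[:,1]<b)&(L[:,2]>115)&(L[:,2]<140)&(abs(L[:,0])<20)
    if k.sum()>5: print(k.sum(),np.median(L[k],axis=0).round(1),np.percentile(L[k,0],[3,97]).round(1))
    k=(L[:,1]>a)&(L[:,1]<b)&(L[:,2]>46)&(L[:,2]<56)
    for s in(1,-1):
        kk=k&(s*L[:,0]>44)&(s*L[:,0]<66); print(s,kk.sum(),np.median(L[kk,0]).round(1))
E
```

```text
t 10.7 q [ 0.24  0.53  0.13  1.85 -0.08  0.78  0.65] b [ -8.1 -35.2 196. ] F [0.58 0.22 0.92]
bail 988 0.006 [  0.4  36.1 128.9] r 73.9
wall 1 801 [56.7  4.7 52.7]
wall -1 770 [-55.3   4.7  52.7]
0.023482158819716176
d [-0.11  0.58 -0.42] r [-0.02  -0.005 -0.002] rows 0.1
988 [  0.4  36.1 128.9] [-3.7  4.7]
1 315 56.6
-1 305 -55.5
765 [  0.9 -34.5 128.9] [-3.6  5.1]
1 252 56.8
-1 241 -55.2
```

View pics/w12.png

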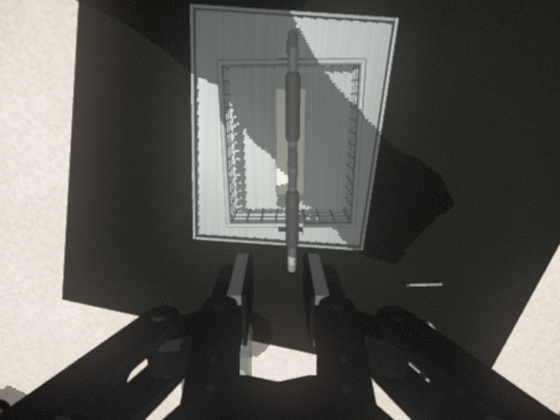

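The wrist view from above shows the bail upright as a line at u≈292, centred between the walls, with the sleeves at (293,105) and (292,215). The jaws at (243,270) and (318,270) are slightly to −x.

Request:
carry_out(
  deltas=[
    [-0.45, -0.05, 0.63, 1, -0.02, -0.005, 0],
    [-0.45, -0.05, 0.63, 3, -0.02, -0.005, 0],
    [-0.45, -0.05, 0.63, 5, -0.02, -0.005, 0],
    [-0.45, -0.05, 0.63, 5, -0.02, -0.005, 0],
    [-0.45, -0.05, 0.63, 5, -0.02, -0.005, 0],
  ],
)

```text
clock: 11.38
tool_pos: [0.5831, -0.253, 0.1453]
eef_rot: [[-0.242, 0.97, -0.0], [0.97, 0.242, -0.0], [0.0, -0.0, -1.0]]
contact_force: [0.5, 1.0, 0.1]
finger_gap: 0.0231
grasp_force: 0.0
```

```bash
cat >> h.py <<'E'
def sl(f):
    p,W=cloud(f); L=np.array([w2b(q) for q in W.reshape(-1,3)])
    for a,b in((16,55),(-55,-16)):
        k=(L[:,1]>a)&(L[:,1]<b)&(L[:,2]>119)&(L[:,2]<134)&(abs(L[:,0])<9)
        if k.sum()>5: print('sleeve',k.sum(),np.median(L[k],axis=0).round(1),np.percentile(L[k,0],[3,97]).round(1))
E
python3 - <<'E'
from h import *
st(); chk('wrist','w13'); sl('w13'); sl('d11'); print(observe()['finger_gap'])
P=b2w(.5,-35.5,106.3); plan(P,rotT(TH))
E
```

```text
t 11.38 q [ 0.25  0.59  0.11  1.89 -0.1   0.66  0.66] b [  0.7 -34.6 145.3] F [0.45 1.01 0.14]
bail 1663 0.008 [  0.7  36.8 128.9] r 74.0
wall 1 1138 [56.7  5.9 52.7]
wall -1 1138 [-55.2   5.9  52.7]
sleeve 1663 [  0.7  36.8 128.9] [-3.5  4.8]
sleeve 1135 [  1.  -34.2 128.9] [-3.1  5.2]
sleeve 20 [ -3.4  39.6 127.7] [-7.1  2.2]
sleeve 17 [ -3.3 -32.2 126.7] [-6.6  1.1]
0.02361567703945092
d [-0.07 -0.01  3.93] r [0. 0. 0.] rows 0.6
```

View pics/w13.png

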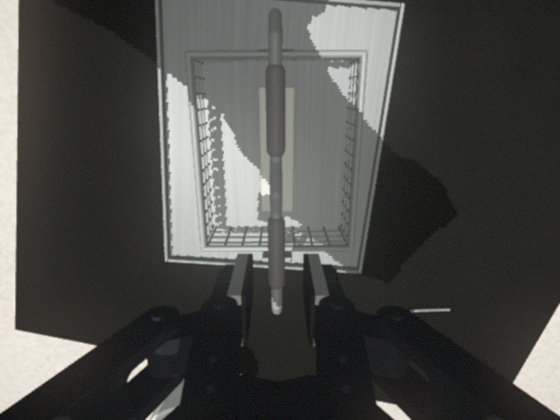

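The view is now aligned: the wire at u≈276 sits between jaws at 248 and 310. I descend with a slight −x correction.

Request:
carry_out(
  deltas=[
    [-0.45, -0.08, -0.07, 1, 0, 0, 0],
    [-0.45, -0.08, -0.07, 2, 0, 0, 0],
    [-0.45, -0.08, -0.07, 3, 0, 0, 0],
    [-0.45, -0.08, -0.07, 3.9, 0, 0, 0],
    [-0.45, -0.08, -0.07, 3.9, 0, 0, 0],
  ],
)

```text
clock: 12.05
tool_pos: [0.5809, -0.2541, 0.105]
eef_rot: [[-0.241, 0.97, -0.002], [0.97, 0.241, 0.001], [0.001, -0.002, -1.0]]
contact_force: [0.1, -0.2, -0.3]
finger_gap: 0.0232
grasp_force: 0.0
```

Request:
carry_out(
  deltas=[
    [-0.6, 0, 0, 0, 0, 0, 0],
    [-0.65, 0, 0, 0, 0, 0, 0],
    [-0.7, 0, 0, 0, 0, 0, 0],
    [-0.74, 0, 0, 0, 0, 0, 0],
    [-0.74, 0, 0, 0, 0, 0, 0],
  ],
  grip_force=20,
)

```text
clock: 12.68
tool_pos: [0.5815, -0.2542, 0.1061]
eef_rot: [[-0.241, 0.97, -0.0], [0.97, 0.241, 0.0], [0.0, -0.0, -1.0]]
contact_force: [-0.4, 0.4, 0.0]
finger_gap: 0.011
grasp_force: 0.1
```

```bash
python3 - <<'E'
from h import *
st(); chk('wrist','w14'); print(observe()['finger_gap'],observe()['grasp_force']); sl('w14')
p=np.load('pics/w14.npz')['p']; cv2.imwrite('pics/w14c.png',cv2.resize(p[120:380,160:400,::-1],None,fx=2.2,fy=2.2))
E
```

```text
t 12.68 q [ 0.26  0.65  0.1   1.92 -0.11  0.58  0.67] b [ -1.1 -35.4 106.1] F [-0.36  0.43  0.03]
bail 2903 0.009 [  0.6  37.4 128.9] r 74.0
wall 1 1607 [56.6  7.  52.7]
wall -1 1600 [-55.1   7.1  52.7]
0.011441932426314586 0.14867326710373163
sleeve 2903 [  0.6  37.4 128.9] [-3.5  4.8]
sleeve 2186 [  1.  -30.8 128.9] [-7.5  7.4]
```

View pics/w14c.png

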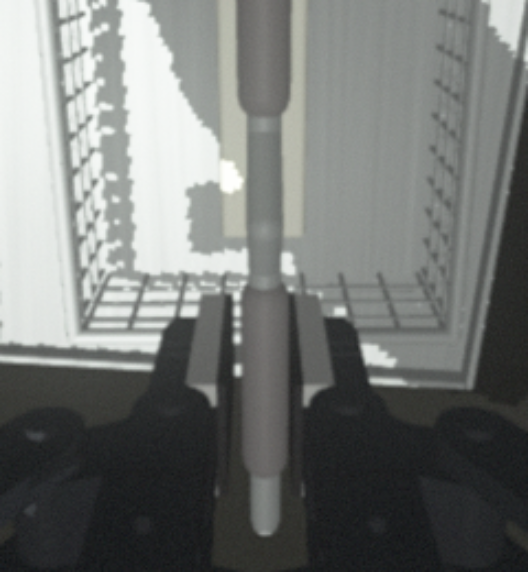

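Request:
carry_out(
  deltas=[
    [-0.74, 0, 0.05, 0, 0, 0, 0],
    [-0.78, 0, 0.05, 0, 0, 0, 0],
    [-0.82, 0, 0.05, 0, 0, 0, 0],
    [-0.86, 0, 0.05, 0, 0, 0, 0],
    [-0.9, 0, 0.05, 0, 0, 0, 0],
  ],
  grip_force=30,
)

```text
clock: 13.35
tool_pos: [0.5822, -0.2541, 0.1061]
eef_rot: [[-0.241, 0.97, -0.0], [0.97, 0.241, 0.0], [0.0, -0.0, -1.0]]
contact_force: [2.8, 0.6, -1.2]
finger_gap: 0.0077
grasp_force: 29.2
```

Request:
carry_out(
  deltas=[
    [-1, 0, 0, 0, 0, 0, 0],
    [-1, 0, 0, 0, 0, 0, 0],
    [-1, 0, 0, 0, 0, 0, 0],
  ],
  grip_force=110,
)

```text
clock: 13.72
tool_pos: [0.5822, -0.2541, 0.1063]
eef_rot: [[-0.241, 0.97, 0.0], [0.97, 0.241, 0.0], [0.0, 0.0, -1.0]]
contact_force: [2.8, 0.3, 2.8]
finger_gap: 0.0054
grasp_force: 107.6
```

```bash
python3 - <<'E'
from h import *
st(); chk('wrist','w15'); print(observe()['finger_gap'],observe()['grasp_force']); sl('w15')
for i in range(3): snapshot('side'); print(observe()['contact_force'].round(1),observe()['wrist_torque'].round(2))
E
```

```text
t 13.72 q [ 0.26  0.65  0.1   1.92 -0.11  0.58  0.67] b [ -0.4 -35.5 106.3] F [2.81 0.31 2.85]
bail 2902 0.008 [  0.6  37.1 129. ] r 74.0
wall 1 1599 [56.4  6.9 52.7]
wall -1 1603 [-55.2   6.8  52.7]
0.005114414761045752 107.5952410697937
sleeve 2902 [  0.6  37.1 129. ] [-3.6  4.7]
sleeve 1788 [  0.5 -25.5 129.2] [-7.4  7.8]
[3.2 1.7 3.3] [ 0.12 -0.6   0.  ]
[3.3 0.9 3.2] [ 0.1  -0.63 -0.  ]
[2.9 0.2 4.1] [ 0.13 -0.6   0.  ]
```

Request:
carry_out(
  deltas=[
    [-1, 0, 0.05, -0.1, 0, 0, 0],
    [-1, 0, 0.05, -0.3, 0, 0, 0],
    [-1, 0, 0.05, -0.6, 0, 0, 0],
    [-1, 0, 0.05, -1.0, 0, 0, 0],
    [-1, 0, 0.05, -1.0, 0, 0, 0],
  ],
)

```text
clock: 14.55
tool_pos: [0.5823, -0.2541, 0.1163]
eef_rot: [[-0.241, 0.97, -0.001], [0.97, 0.241, 0.0], [0.0, -0.001, -1.0]]
contact_force: [0.7, 0.2, -3.9]
finger_gap: 0.0052
grasp_force: 107.4
```

```bash
cat >> h.py <<'E'
def tilt(f):
    "level of the lifted basket: plane through rim"
    p,W=cloud(f); o=observe(); Q=W.reshape(-1,3); Q=Q[~np.isnan(Q[:,0])]
    A=o['eef_rot']; L=(Q-o['tool_pos'])@np.stack([A[:,1],A[:,0],-A[:,2]],1)*1e3; L[:,1]-=36
    k=(abs(L[:,2]+53.5)<9)&(abs(L[:,0])<64)&(L[:,1]<80)&(L[:,1]>-80)&((abs(L[:,0])>50)|(abs(L[:,1])>63))
    X=L[k]
    for i in range(4):
        c,*_=np.linalg.lstsq(np.c_[X[:,:2],np.ones(len(X))],X[:,2],rcond=None); r=X[:,2]-X[:,:2]@c[:2]-c[2]; X=X[abs(r)<max(1.5*np.median(abs(r)),1)]
    print('rim plane slope x,y',c[:2].round(3),'z',c[2].round(1),len(X),'x',np.median(X[X[:,0]<-40,0]).round(1),np.median(X[X[:,0]>40,0]).round(1))
    k=(L[:,1]>-30)&(L[:,1]<62)&(abs(L[:,0])<9)&(L[:,2]>0)&(L[:,2]<40)
    for a,b in((-18,-12),(-3,3),(15,30),(40,55)):
        q=k&(L[:,1]>a)&(L[:,1]<b); print(a,np.median(L[q],axis=0).round(1))
E
python3 - <<'E'
from h import *
snapshot('side');o=observe();st(); save('wrist','w16'); tilt('w16'); print(o['finger_gap'],o['wrist_torque'].round(2))
E
```

```text
t 14.6 q [ 0.25  0.63  0.1   1.91 -0.11  0.6   0.67] b [ -0.3 -35.4 116.2] F [ 0.23 -0.61 -4.14]
rim plane slope x,y [ 0.002 -0.017] z -54.3 4556 x -54.4 56.9
-18 [  1.  -15.8  21.3]
-3 [ 1.   0.7 32.1]
15 [ 1.  23.  21.5]
40 [ 1.3 47.5 21.1]
0.0056104632321714995 [-0.16 -0.03 -0.02]
```

Lifted and level, with a weight of about 4 N. Now I measure the hook and the black stand, which is an obstacle, from the fixed views.

```bash
python3 - <<'E'
from h import *
for f in('s0','d0','s7'):
    p,W=cloud(f); Q=W.reshape(-1,3); Q=Q[~np.isnan(Q[:,0])]
    h=Q[(Q[:,2]>.14)&(Q[:,2]<.22)&(abs(Q[:,1]-.18)<.03)&(Q[:,0]>.49)&(Q[:,0]<.67)]
    b=h[h[:,0]<.625]
    if len(b)<8: print(f,len(b)); continue
    pf=np.polyfit(b[:,0],b[:,1],1); print(f,len(h),'xmin/max',h[:,0].min().round(3),h[:,0].max().round(3),'yaw deg',np.degrees(np.arctan(pf[0])).round(1),'y@.54',np.polyval(pf,.54).round(4))
    for a in np.arange(.5,.66,.01):
        k=(h[:,0]>=a)&(h[:,0]<a+.01)
        if k.any(): print(round(a,2),k.sum(),h[k,2].max().round(3),np.median(h[k,2]).round(3),np.median(h[k,1]).round(3),end=' | ')
    print()
    k=Q[(Q[:,0]>.1)&(Q[:,0]<.47)&(Q[:,1]>.05)&(Q[:,1]<.4)&(Q[:,2]>.02)&(Q[:,2]<.3)]; 
    k2=k[k[:,2]>.1]; print('black',len(k),k[:,:].min(0).round(3),k.max(0).round(3),'hook',k2.min(0).round(3),k2.max(0).round(3))
E
```

```text
s0 234 xmin/max 0.511 0.648 yaw deg 0.3 y@.54 0.1804
0.51 12 0.18 0.177 0.181 | 0.52 18 0.175 0.17 0.18 | 0.53 11 0.166 0.165 0.181 | 0.54 11 0.167 0.165 0.179 | 0.55 6 0.167 0.166 0.179 | 0.56 10 0.181 0.174 0.18 | 0.57 12 0.181 0.179 0.18 | 0.58 14 0.182 0.179 0.181 | 0.59 13 0.181 0.178 0.18 | 0.6 15 0.181 0.179 0.181 | 0.61 14 0.181 0.179 0.181 | 0.62 14 0.18 0.178 0.181 | 0.63 26 0.181 0.177 0.18 | 0.64 58 0.181 0.164 0.179 | 
black 413 [0.148 0.329 0.02 ] [0.303 0.387 0.182] hook [0.148 0.333 0.1  ] [0.303 0.387 0.182]
d0 172 xmin/max 0.51 0.647 yaw deg 0.9 y@.54 0.1843
0.51 10 0.179 0.175 0.184 | 0.52 7 0.17 0.165 0.185 | 0.53 9 0.167 0.165 0.185 | 0.54 11 0.17 0.164 0.185 | 0.55 13 0.174 0.167 0.184 | 0.56 10 0.178 0.173 0.183 | 0.57 10 0.181 0.178 0.185 | 0.58 8 0.182 0.18 0.186 | 0.59 6 0.18 0.177 0.186 | 0.6 9 0.181 0.176 0.186 | 0.61 9 0.182 0.178 0.186 | 0.62 10 0.181 0.178 0.186 | 0.63 47 0.18 0.161 0.187 | 0.64 13 0.178 0.164 0.187 | 
black 711 [0.145 0.337 0.02 ] [0.303 0.391 0.182] hook [0.145 0.338 0.101] [0.303 0.391 0.182]
s7 233 xmin/max 0.513 0.648 yaw deg 0.2 y@.54 0.1803
0.51 11 0.181 0.179 0.18 | 0.52 16 0.176 0.171 0.181 | 0.53 14 0.168 0.164 0.18 | 0.54 11 0.168 0.166 0.18 | 0.55 7 0.17 0.166 0.178 | 0.56 11 0.178 0.174 0.179 | 0.57 12 0.182 0.179 0.18 | 0.58 11 0.182 0.178 0.18 | 0.59 15 0.181 0.179 0.18 | 0.6 11 0.182 0.179 0.18 | 0.61 16 0.183 0.178 0.18 | 0.62 13 0.182 0.178 0.181 | 0.63 27 0.181 0.177 0.179 | 0.64 58 0.182 0.167 0.179 | 
black 415 [0.146 0.331 0.02 ] [0.303 0.386 0.183] hook [0.146 0.332 0.1  ] [0.303 0.386 0.183]
```

Request:
carry_out(
  deltas=[
    [-1, 0, 0, -0.8, 0, 0, 0],
    [-1, 0, 0, -2.2, 0, 0, 0],
    [-1, 0, 0, -4, 0, 0, 0],
    [-1, 0, 0, -6, 0, 0, 0],
    [-1, 0, 0, -7.5, 0, 0, 0],
  ],
)

```text
clock: 15.28
tool_pos: [0.5828, -0.2542, 0.1931]
eef_rot: [[-0.241, 0.97, 0.001], [0.97, 0.241, -0.0], [-0.001, 0.001, -1.0]]
contact_force: [-0.2, -0.2, -5.2]
finger_gap: 0.0057
grasp_force: 107.5
```

```bash
python3 - <<'E'
from h import *
plan([.455,.146,.195],rotT(np.radians(.4)))
E
```

```text
d [41.92 -2.75 -0.22] r [0.001 0.001 0.237] rows 6.7
```

Request:
carry_out(
  deltas=[
    [-1, 0.8, -0.05, 0, 0, 0, 0],
    [-1, 2.2, -0.15, -0.1, 0, 0, 0],
    [-1, 4.2, -0.3, -0.2, 0, 0, 0],
    [-1, 6.7, -0.45, -0.2, 0, 0, 0],
    [-1, 9.4, -0.6, -0.2, 0, 0, 0.01],
  ],
)

```text
clock: 15.9
tool_pos: [0.553, -0.1619, 0.1927]
eef_rot: [[-0.232, 0.973, -0.001], [0.973, 0.232, 0.001], [0.001, -0.001, -1.0]]
contact_force: [-0.1, -0.4, -5.2]
finger_gap: 0.0055
grasp_force: 107.5
```

Request:
carry_out(
  deltas=[
    [-1, 2.8, -0.2, 0, 0, 0, 0.02],
    [-1, 5.6, -0.4, 0, 0, 0, 0.05],
    [-1, 8.4, -0.6, 0, 0, 0, 0.08],
    [-1, 11.2, -0.7, 0, 0, 0, 0.11],
    [-1, 14, -0.9, 0, 0, 0, 0.14],
  ],
)

```text
clock: 16.52
tool_pos: [0.5115, -0.0278, 0.193]
eef_rot: [[-0.094, 0.996, -0.001], [0.996, 0.094, 0.001], [0.001, -0.001, -1.0]]
contact_force: [-0.1, 0.1, -4.3]
finger_gap: 0.0055
grasp_force: 107.5
```

```bash
python3 - <<'E'
from h import *
plan([.455,.146,.195],rotT(np.radians(.4)))
E
```

```text
d [17.83 -3.99 -0.18] r [-0.001 -0.001  0.087] rows 2.9
```

Request:
carry_out(
  deltas=[
    [-1, 2.8, -0.7, 0, 0, 0, 0.02],
    [-1, 5.6, -1.4, 0, 0, 0, 0.04],
    [-1, 8.2, -2, -0.1, 0, 0, 0.06],
    [-1, 10.6, -2.6, -0.1, 0, 0, 0.08],
    [-1, 12.8, -3.1, -0.1, 0, 0, 0.087],
  ],
)

```text
clock: 17.15
tool_pos: [0.4682, 0.0964, 0.1941]
eef_rot: [[-0.008, 1.0, -0.001], [1.0, 0.008, 0.0], [0.0, -0.001, -1.0]]
contact_force: [0.7, 0.3, -5.2]
finger_gap: 0.0057
grasp_force: 107.5
```

Request:
carry_out(
  deltas=[
    [-1, 1.8, -0.4, 0, 0, 0, 0],
    [-1, 3.3, -0.7, 0, 0, 0, 0],
    [-1, 4.4, -0.85, 0, 0, 0, 0],
    [-1, 5, -0.9, 0, 0, 0, 0],
    [-1, 5, -0.9, 0, 0, 0, 0],
  ],
)

```text
clock: 17.77
tool_pos: [0.4606, 0.1445, 0.1941]
eef_rot: [[-0.007, 1.0, -0.001], [1.0, 0.007, 0.0], [0.0, -0.001, -1.0]]
contact_force: [0.2, -0.5, -6.3]
finger_gap: 0.0054
grasp_force: 107.4
```

```bash
python3 - <<'E'
from h import *
st(); o=observe(); save('wrist','w20'); tilt('w20'); print(o['tool_pos'].round(4),o['finger_gap'],o['wrist_torque'].round(2),o['eef_rot'].round(3)[:,1])
plan([.455,.146,.195],rotT(np.radians(.4)))
save('side','d20')
for f in ('w20','d20'):
    p,W=cloud(f); Q=W.reshape(-1,3); Q=Q[~np.isnan(Q[:,0])]
    h=Q[(Q[:,2]>.15)&(Q[:,2]<.19)&(abs(Q[:,1]-.18)<.03)&(Q[:,0]>.49)&(Q[:,0]<.67)]
    for a in np.arange(.5,.66,.01):
        k=(h[:,0]>=a)&(h[:,0]<a+.01)
        if k.any(): print(round(a,2),k.sum(),h[k,2].max().round(3),np.median(h[k,2]).round(3),np.median(h[k,1]).round(4),end=' | ')
    print()
E
```

```text
t 17.77 q [-0.57  0.37  0.2   2.19 -0.13  0.59 -0.27] b [-21.9 380.7 194.1] F [ 0.25 -0.48 -6.25]
rim plane slope x,y [-0.001 -0.016] z -54.2 4507 x -54.6 56.7
-18 [  1.  -15.8  21.4]
-3 [ 1.   0.9 32.2]
15 [ 1.  23.2 21.4]
40 [ 1.  47.7 21.1]
[0.4606 0.1445 0.1941] 0.00536605744217724 [-0.23  0.01 -0.05] [ 1.     0.007 -0.001]
d [ 0.2  -0.56 -0.09] r [-0.001  0.    -0.001] rows 0.1
0.51 230 0.181 0.178 0.1834 | 0.52 214 0.179 0.172 0.1841 | 0.53 254 0.169 0.165 0.1835 | 0.54 291 0.167 0.165 0.1833 | 0.55 386 0.173 0.167 0.1835 | 0.56 473 0.181 0.174 0.1836 | 0.57 354 0.182 0.179 0.1835 | 0.58 330 0.181 0.179 0.1837 | 0.59 236 0.181 0.179 0.1837 | 
0.51 12 0.181 0.174 0.1855 | 0.52 6 0.173 0.166 0.186 | 0.53 10 0.168 0.165 0.1857 | 0.54 10 0.171 0.164 0.1854 | 0.55 9 0.17 0.167 0.1838 | 0.56 16 0.182 0.174 0.1845 | 0.57 6 0.18 0.175 0.1844 | 0.58 7 0.18 0.177 0.1847 | 0.59 9 0.181 0.179 0.1853 | 0.6 9 0.18 0.177 0.1849 | 0.61 8 0.18 0.177 0.1844 | 0.62 9 0.182 0.177 0.1852 | 0.63 36 0.18 0.168 0.1872 | 0.64 9 0.178 0.168 0.1888 |
```

View pics/w20.png

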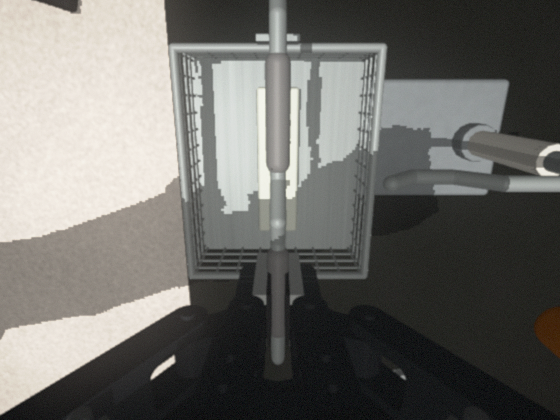

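The view shows the basket level under the gripper, the kink at (278,215), and the hook tip at (388,183), about a notch width up-image from the kink. I measure the kink and hook offset with this one camera.

```bash
python3 - <<'E'
from h import *
p,W=cloud('w20'); Q=W.reshape(-1,3); Q=Q[~np.isnan(Q[:,0])]; T=observe()['tool_pos']
k=Q[(abs(Q[:,0]-T[0])<.012)&(Q[:,1]>T[1]+.015)&(Q[:,1]<T[1]+.06)&(Q[:,2]>T[2]+.012)&(Q[:,2]<T[2]+.04)]
for a in np.arange(.015,.06,.003):
    m=(k[:,1]>=T[1]+a)&(k[:,1]<T[1]+a+.003)
    if m.sum(): print(round(a,3),m.sum(),'z',(np.percentile(k[m,2],90)-T[2]).round(4),'x',(np.median(k[m,0])-T[0]).round(4))
E
```

```text
0.015 153 z 0.0234 x 0.0009
0.018 178 z 0.0231 x 0.0009
0.021 108 z 0.022 x 0.001
0.024 60 z 0.0242 x 0.0008
0.027 63 z 0.0271 x 0.0012
0.03 71 z 0.0299 x 0.0008
0.033 84 z 0.0328 x 0.001
0.036 151 z 0.0335 x 0.0008
0.039 174 z 0.032 x 0.0008
0.042 169 z 0.0289 x 0.0011
0.045 164 z 0.0256 x 0.0011
0.048 147 z 0.0224 x 0.001
0.051 124 z 0.0218 x 0.0007
0.054 187 z 0.0227 x 0.001
0.057 194 z 0.0227 x 0.0006
```

Request:
carry_out(
  deltas=[
    [-1, 0.24, 0, 0.5, 0, 0, 0],
    [-1, 0.24, 0, 1.2, 0, 0, 0],
    [-1, 0.24, 0, 1.8, 0, 0, 0],
    [-1, 0.24, 0, 2.2, 0, 0, 0],
    [-1, 0.24, 0, 2.2, 0, 0, 0],
  ],
)

```text
clock: 18.5
tool_pos: [0.4604, 0.1466, 0.1718]
eef_rot: [[-0.007, 1.0, -0.001], [1.0, 0.007, -0.0], [-0.0, -0.001, -1.0]]
contact_force: [0.1, 0.2, -4.4]
finger_gap: 0.0053
grasp_force: 107.5
```

```bash
python3 - <<'E'
from h import *
st(); print(observe()['tool_pos'].round(4)); plan([.539,.1469,.172],rotT(np.radians(.3)))
E
```

```text
t 18.5 q [-0.56  0.41  0.19  2.21 -0.15  0.54 -0.26] b [-21.7 382.8 171.8] F [ 0.13  0.16 -4.35]
[0.4604 0.1466 0.1718]
d [-0.02  7.86 -0.03] r [-0.001  0.     0.001] rows 1.3
```

Request:
carry_out(
  deltas=[
    [-1, 0, 0.8, 0, 0, 0, 0],
    [-1, 0, 2, 0, 0, 0, 0],
    [-1, 0, 3.2, 0, 0, 0, 0],
    [-1, 0, 4.2, 0, 0, 0, 0],
    [-1, 0, 5, 0, 0, 0, 0],
  ],
)

```text
clock: 19.12
tool_pos: [0.5113, 0.147, 0.172]
eef_rot: [[-0.006, 1.0, -0.001], [1.0, 0.006, 0.0], [0.0, -0.001, -1.0]]
contact_force: [1.0, 0.7, -4.6]
finger_gap: 0.0057
grasp_force: 107.5
```

Request:
carry_out(
  deltas=[
    [-1, 0, 0.9, 0, 0, 0, 0],
    [-1, 0, 1.8, 0, 0, 0, 0],
    [-1, 0, 2.5, 0, 0, 0, 0],
    [-1, 0, 2.86, 0, 0, 0, 0],
    [-1, 0, 2.86, 0, 0, 0, 0],
  ],
)

```text
clock: 19.75
tool_pos: [0.5392, 0.1472, 0.172]
eef_rot: [[-0.007, 1.0, -0.001], [1.0, 0.007, 0.0], [0.0, -0.001, -1.0]]
contact_force: [0.1, 0.1, -4.7]
finger_gap: 0.0054
grasp_force: 107.5
```

```bash
python3 - <<'E'
from h import *
st(); print(observe()['tool_pos'].round(4)); save('wrist','w22'); tilt('w22')
p,W=cloud('w22'); Q=W.reshape(-1,3); Q=Q[~np.isnan(Q[:,0])]
h=Q[(Q[:,2]>.15)&(Q[:,2]<.188)&(abs(Q[:,1]-.182)<.015)&(Q[:,0]>.49)&(Q[:,0]<.67)]
for a in np.arange(.5,.66,.01):
    k=(h[:,0]>=a)&(h[:,0]<a+.01)
    if k.any(): print(round(a,2),k.sum(),np.median(h[k,2]).round(3),np.median(h[k,1]).round(4),end=' | ')
E
```

```text
t 19.75 q [-0.5   0.48  0.18  2.05 -0.15  0.62 -0.21] b [ 55.  364.4 172. ] F [ 0.05  0.13 -4.69]
[0.5392 0.1472 0.172 ]
rim plane slope x,y [-0.006 -0.016] z -54.3 4493 x -54.8 56.5
-18 [  1.3 -15.8  21.4]
-3 [ 1.4  0.7 32. ]
15 [ 1.4 23.1 21.5]
40 [ 1.4 47.6 21.1]
0.51 256 0.179 0.1836 | 0.52 454 0.173 0.184 | 0.53 251 0.166 0.1836 | 0.54 221 0.165 0.1838 | 0.55 411 0.167 0.1839 | 0.56 469 0.174 0.184 | 0.57 460 0.179 0.1839 | 0.58 446 0.179 0.184 | 0.59 450 0.179 0.1842 | 0.6 447 0.179 0.1842 | 0.61 454 0.179 0.1843 | 0.62 445 0.179 0.1843 | 0.63 1146 0.176 0.1862 | 0.64 686 0.179 0.185 |
```

View pics/w22.png

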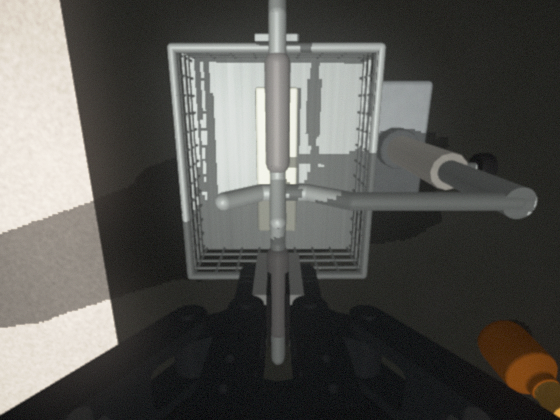

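The hook bar now runs under the bail's notch: tip at (222,202), bar at v≈195, kink at (278,220). I've viewed 11 pictures, one over the limit of 10, so the rest is by numbers only. Now I lower.

Request:
carry_out(
  deltas=[
    [-1, 0.03, 0, 0.5, 0, 0, 0],
    [-1, 0.03, 0, 1.1, 0, 0, 0],
    [-1, 0.03, 0, 1.7, 0, 0, 0],
    [-1, 0.03, 0, 2.2, 0, 0, 0],
    [-1, 0.03, 0, 2.4, 0, 0, 0],
  ],
)

```text
clock: 20.42
tool_pos: [0.5389, 0.1475, 0.1476]
eef_rot: [[-0.007, 1.0, -0.001], [1.0, 0.007, -0.0], [-0.0, -0.001, -1.0]]
contact_force: [-0.3, -0.8, -5.1]
finger_gap: 0.0053
grasp_force: 107.5
```

```bash
cat >> h.py <<'E'
def favg(n=4):
    F=[]
    for i in range(n): snapshot('side'); F.append(np.r_[observe()['contact_force'],observe()['wrist_torque']])
    print('Favg',np.mean(F,0).round(2),observe()['tool_pos'].round(4))
E
python3 - <<'E'
from h import *
favg()
E
```

```text
Favg [-0.16 -0.26 -5.09 -0.18  0.02 -0.01] [0.5392 0.1476 0.1482]
```

Request:
carry_out(
  deltas=[
    [-1, 0, 0, 0.1, 0, 0, 0],
    [-1, 0, 0, 0.2, 0, 0, 0],
    [-1, 0, 0, 0.3, 0, 0, 0],
    [-1, 0, 0, 0.3, 0, 0, 0],
  ],
)

```text
clock: 21.12
tool_pos: [0.539, 0.1476, 0.145]
eef_rot: [[-0.007, 1.0, -0.001], [1.0, 0.007, 0.0], [0.0, -0.001, -1.0]]
contact_force: [-0.9, 0.2, -4.8]
finger_gap: 0.0055
grasp_force: 107.5
```

```bash
python3 - <<'E'
from h import *
favg()
E
```

```text
Favg [-0.57  0.06 -4.84 -0.19 -0.03  0.  ] [0.5391 0.1476 0.1451]
```

Request:
carry_out(
  deltas=[
    [-1, 0, 0, 0.05, 0, 0, 0],
    [-1, 0, 0, 0.1, 0, 0, 0],
    [-1, 0, 0, 0.1, 0, 0, 0],
  ],
)

```text
clock: 21.7
tool_pos: [0.5391, 0.1476, 0.144]
eef_rot: [[-0.007, 1.0, -0.001], [1.0, 0.007, 0.0], [0.0, -0.001, -1.0]]
contact_force: [0.5, -0.1, -4.7]
finger_gap: 0.0056
grasp_force: 107.5
```

```bash
python3 - <<'E'
from h import *
favg(3)
E
```

```text
Favg [ 0.42 -0.19 -4.88 -0.21 -0.02 -0.01] [0.5391 0.1476 0.1441]
```

Request:
carry_out(
  deltas=[
    [-1, 0, 0, 0.05, 0, 0, 0],
    [-1, 0, 0, 0.08, 0, 0, 0],
    [-1, 0, 0, 0.08, 0, 0, 0],
  ],
)

```text
clock: 22.22
tool_pos: [0.5391, 0.1476, 0.1433]
eef_rot: [[-0.007, 1.0, -0.001], [1.0, 0.007, 0.0], [0.0, -0.001, -1.0]]
contact_force: [0.9, -0.5, -4.3]
finger_gap: 0.0049
grasp_force: 107.5
```

```bash
python3 - <<'E'
from h import *
favg(3)
E
```

```text
Favg [ 0.12  0.21 -5.04 -0.16  0.01  0.02] [0.5391 0.1476 0.1433]
```

Request:
carry_out(
  deltas=[
    [-1, 0, 0, 0.05, 0, 0, 0],
    [-1, 0, 0, 0.1, 0, 0, 0],
    [-1, 0, 0, 0.1, 0, 0, 0],
  ],
)

```text
clock: 22.75
tool_pos: [0.5391, 0.1476, 0.1423]
eef_rot: [[-0.007, 1.0, -0.001], [1.0, 0.007, 0.0], [0.0, -0.001, -1.0]]
contact_force: [0.1, 0.1, -4.0]
finger_gap: 0.0055
grasp_force: 107.5
```

```bash
python3 - <<'E'
from h import *
favg(3)
E
```

```text
Favg [ 0.33  0.29 -4.79 -0.2  -0.02  0.  ] [0.5391 0.1476 0.1423]
```

Request:
carry_out(
  deltas=[
    [-1, 0, 0, 0.05, 0, 0, 0],
    [-1, 0, 0, 0.1, 0, 0, 0],
    [-1, 0, 0, 0.1, 0, 0, 0],
  ],
)

```text
clock: 23.28
tool_pos: [0.5392, 0.1475, 0.1414]
eef_rot: [[-0.007, 1.0, -0.0], [1.0, 0.007, 0.0], [0.0, -0.0, -1.0]]
contact_force: [-0.3, -0.9, -1.3]
finger_gap: 0.0052
grasp_force: 107.7
```

```bash
python3 - <<'E'
from h import *
favg(3)
E
```

```text
Favg [-0.   -1.36 -2.33 -0.26  0.07  0.02] [0.5392 0.1475 0.1414]
```

Request:
carry_out(
  deltas=[
    [-1, -0.04, 0, 0.02, 0, 0, 0],
    [-1, -0.04, 0, 0.04, 0, 0, 0],
    [-1, -0.04, 0, 0.04, 0, 0, 0],
  ],
)

```text
clock: 23.8
tool_pos: [0.5392, 0.1471, 0.1409]
eef_rot: [[-0.007, 1.0, -0.001], [1.0, 0.007, 0.0], [0.0, -0.001, -1.0]]
contact_force: [0.3, -1.6, -1.6]
finger_gap: 0.0051
grasp_force: 107.7
```

```bash
python3 - <<'E'
from h import *
favg(4); save('wrist','w25'); tilt('w25')
E
```

```text
Favg [ 0.37 -0.33 -1.16 -0.27 -0.05  0.02] [0.5392 0.1472 0.1409]
rim plane slope x,y [-0.006 -0.005] z -53.8 4626 x -55.1 56.0
-18 [  1.  -15.9  21.5]
-3 [-0.   0.6 25.5]
15 [ 1.  23.1 22.1]
40 [ 1.1 47.8 22.1]
```

Request:
carry_out(
  deltas=[
    [-1, -0.01, 0, 0.02, 0, 0, 0],
    [-1, -0.01, 0, 0.03, 0, 0, 0],
    [-1, -0.01, 0, 0.03, 0, 0, 0],
  ],
)

```text
clock: 24.42
tool_pos: [0.5392, 0.1471, 0.1407]
eef_rot: [[-0.007, 1.0, -0.001], [1.0, 0.007, 0.0], [0.0, -0.001, -1.0]]
contact_force: [0.5, -0.3, -0.0]
finger_gap: 0.0055
grasp_force: 107.9
```

```bash
python3 - <<'E'
from h import *
favg(4); save('wrist','w26'); tilt('w26')
E
```

```text
Favg [ 0.26 -1.03 -0.16 -0.22 -0.04 -0.04] [0.5392 0.1471 0.1406]
rim plane slope x,y [-0.006 -0.001] z -53.6 4655 x -55.0 56.2
-18 [  1.  -15.8  21.7]
-3 [ 0.   0.7 25.9]
15 [ 1.1 23.2 22.4]
40 [ 1.1 47.8 22.4]
```

The hook carries the weight (Fz≈0) and the rim is level. I release gently: lower the grip first, then open slowly.

Request:
carry_out(
  deltas=[
    [-1, 0, 0, 0, 0, 0, 0],
    [-1, 0, 0, 0, 0, 0, 0],
    [-1, 0, 0, 0, 0, 0, 0],
  ],
  grip_force=20,
)

```text
clock: 25.05
tool_pos: [0.5392, 0.1471, 0.1406]
eef_rot: [[-0.007, 1.0, -0.001], [1.0, 0.007, 0.0], [0.0, -0.001, -1.0]]
contact_force: [0.0, -1.8, 0.1]
finger_gap: 0.0052
grasp_force: 107.9
```

Request:
carry_out(
  deltas=[
    [-0.78, 0, 0, 0, 0, 0, 0],
    [-0.74, 0, 0, 0, 0, 0, 0],
    [-0.7, 0, 0, 0, 0, 0, 0],
    [-0.64, 0, 0, 0, 0, 0, 0],
    [-0.58, 0, 0, 0, 0, 0, 0],
  ],
)

```text
clock: 25.68
tool_pos: [0.5391, 0.1471, 0.1406]
eef_rot: [[-0.007, 1.0, -0.001], [1.0, 0.007, 0.0], [0.0, -0.001, -1.0]]
contact_force: [1.0, -0.4, 0.6]
finger_gap: 0.0179
grasp_force: 0.0
```

```bash
python3 - <<'E'
from h import *
favg(3); save('wrist','w27'); tilt('w27'); print(observe()['finger_gap'],observe()['grasp_force'])
E
```

```text
Favg [-0.11  0.05 -0.16 -0.    0.01  0.01] [0.5391 0.1471 0.1406]
rim plane slope x,y [0.    0.008] z -54.0 4727 x -54.6 56.6
-18 [  1.  -16.   21.1]
-3 [ 0.   0.6 26.1]
15 [ 1.1 23.1 22.4]
40 [ 1.1 47.6 22.6]
0.018136311015765717 0.0
```

Request:
carry_out(
  deltas=[
    [-0.4, 0, 0.1, 0, 0, 0, 0],
    [-0.3, 0, 0.1, 0, 0, 0, 0],
    [-0.3, 0, 0.1, -1, 0, 0, 0],
    [-0.3, 0, 0.1, -3, 0, 0, 0],
    [-0.3, 0, 0.1, -6, 0, 0, 0],
  ],
)

```text
clock: 26.5
tool_pos: [0.5398, 0.1469, 0.2013]
eef_rot: [[-0.007, 1.0, -0.002], [1.0, 0.007, -0.0], [-0.0, -0.002, -1.0]]
contact_force: [1.1, 0.2, 0.7]
finger_gap: 0.0298
grasp_force: 0.0
```

Request:
carry_out(
  deltas=[
    [-0.3, 0, 0, -3, 0, 0, 0],
    [-0.3, 0, 0, -6, 0, 0, 0],
    [-0.3, 0, 0, -8, 0, 0, 0],
    [-0.3, 0, 0, -8, 0, 0, 0],
    [-0.3, 0, 0, -8, 0, 0, 0],
  ],
)

```text
clock: 27.12
tool_pos: [0.5398, 0.147, 0.2802]
eef_rot: [[-0.007, 1.0, -0.001], [1.0, 0.007, 0.0], [0.0, -0.001, -1.0]]
contact_force: [-0.3, 0.4, -0.9]
finger_gap: 0.0297
grasp_force: 0.0
```

```bash
python3 - <<'E'
from h import *
st()
def rim(n,f):
    save(n,f); p,W=cloud(f); Q=W.reshape(-1,3); Q=Q[~np.isnan(Q[:,0])]
    k=(abs(Q[:,2]-.0875)<.006)&(abs(Q[:,0]-.54)<.075)&(abs(Q[:,1]-.184)<.085); X=Q[k]
    c,*_=np.linalg.lstsq(np.c_[X[:,:2]-[.54,.184],np.ones(len(X))],X[:,2],rcond=None)
    b=Q[(abs(Q[:,0]-.54)<.02)&(abs(Q[:,1]-.184)<.06)&(abs(Q[:,1]-.184)>.018)&(Q[:,2]>.145)&(Q[:,2]<.18)]
    print(f,len(X),'slope',c[:2].round(3),'z',c[2].round(4),X[:,:2].min(0).round(3),X[:,:2].max(0).round(3),'bail',np.median(b,axis=0).round(4))
rim('wrist','w30')
for i in range(8): snapshot('side')
rim('wrist','w31'); rim('scene','s31')
E
```

```text
t 27.12 q [-0.54  0.35  0.23  1.94 -0.1   0.87 -0.25] b [ 55.5 364.  280.2] F [-0.34  0.38 -0.91]
w30 2470 slope [-0.001  0.008] z 0.0867 [0.481 0.112] [0.599 0.265] bail [0.5399 0.207  0.1628]
w31 2492 slope [-0.001  0.009] z 0.0866 [0.48  0.113] [0.599 0.254] bail [0.5399 0.2078 0.1627]
s31 330 slope [-0.002  0.004] z 0.0865 [0.479 0.1  ] [0.598 0.266] bail [0.5397 0.1642 0.1622]
```

It hangs still and level (slope under 0.01), the bail is upright, and the gripper is clear.

```bash
python3 -c "
from h import *
print(close_job())"
```

```text
the job is handed in; nothing more can be done
None
```

The basket hangs still and level on the grey stand's hook with its bail upright, released only after the hook took the weight, and the job is handed in (about 28 s of the 72 s used); two notes: bringing the bail to its stop and closing the grip put 2–3 N on the basket without visibly moving it, and I viewed 11 pictures, one over the limit of 10.

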